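# Load the connector jig, screw its keeper bar down and tag it

### The arm

A 7-joint arm with a two-finger parallel gripper is mounted at the origin on the work surface. World frame = base frame: x ahead of the robot, y to its left, z up, the work surface at z = 0. Lengths are in m, angles in rad, forces in N, time in s.
With the tool pointing down it reaches from about 0.425 to 1.025 m from the base axis. Payload 9.4 kg.
Tool frame: the origin (TCP) lies between the finger pads; the fingertips stand ctrl.finger_overhang ahead of it and the grasp point (between the pads) lies 11 mm behind it (ctrl.finger_overhang is the distance from the TCP to the fingertips, in m); z points along the fingers, y is the direction in which the jaws open and shut (so a half turn about z gives the same grasp; the last joint's range is limited). The gripper opens to 85 mm and grips with 20 to 120 N. Pads are 22 mm wide; open, the fingers measure 114 mm over their backs; the gripper's body (76 mm by 85 mm) begins 54 mm behind the grasp point. The pads swing forward as they close: fully open they stand 13 mm farther back than shut.
Start: joints at [-1.345, 0.599, -0.003, 1.599, 0.002, 0.943, -0.08], TCP at [0.216, 0.692, 0.239] pointing down, gripper open.
Joint ranges: [-2.57, 2.57], [-0.35, 1.97], [-1.29, 1.29], [0.11, 2.56], [-1.05, 4.19], [0.11, 1.86], [-2.63, 2.63]. Speed limits (rad/s): [2.22, 2.22, 3.01, 3.01, 3.14, 3.14, 3.14].

### API

Orientations are given as [roll, pitch, yaw] about the fixed x, y, z axes, in that order (R = Rz(yaw) Ry(pitch) Rx(roll)).
In Python, from station import monitor, read_camera, ticket, finder, ctrl gives the robot as it stands.
- The arm moves only by the tool drive_tool, never from a script. Its arguments are lists of equal length, an entry for each row: "slide": the shift along the world's x, y, z in mm, a list of three; "spin": the turn about the world's z in degrees; "jaw": the gripper's target within -1 to 1 (shut at 1, half-way at 0, fully open at -1). A call has exactly 5 rows; each row shifts and turns the pose as measured when the row begins; what a row does not reach is not made up. A row lasts 1/8 s, in which the tool goes at most 62.5 mm and 10.7 degrees, less where a joint would pass 70% of its speed; a pose out of reach is approached as far as the arm can. A call with a gripper value outside its range is refused whole. The fingers move at their own pace and stop on an object; the grip force is fixed at half the most. Time passes only in rows, so rows that do not move let the fingers close, or fill a call up. It gives the time, the measured TCP pose, the force and the opening at its end, in the units of the state.
- monitor.state(): the state, without advancing time (a new reading comes with each control period).
- read_camera(name): name is "side" or "top"; returns a dict with "img" (480x640x3 uint8, red, green, blue), "z_map" (480x640 float32, m along the optical axis (not along the pixel's ray), 0 where there is no reading), "fx", "fy", "cx", "cy" (pixels), "distortion" ([k1, k2, p1, p2, k3] as OpenCV has them; the pictures are not rectified), "xyz" and "attitude" of the camera in the world. Camera axes: x right, y down, z forward; pixel columns grow to the right and rows downward; lengths in m; the calibration is good to about 2 mm. A picture is of the moment at which its call begins.
- ticket.job_done(): hands the job in, once; it reports no verdict.
Trained networks look in a picture, given as the dict that the camera call returned (one of the last four; its "shot" number tells which), for a name from the list of things; names that differ only in an ending like _2 or _b are one class to them, and where a whole thing is asked for, a point or a joint stands for the part that bears it (a point fixed in the world has none). Each returns a list of dicts, best first, with "score" (0 to 1); they miss things now and then, are a little off and sometimes report something else, mostly with a low value. They report only what shows in the picture. A call takes as long as a camera call. They do not tell look-alikes from the thing itself.
- finder.boxes_of(picture, name): "position" ([row, column] in pixels, amid what is visible of it).
The state is a dict: "time_s": time; "q": joint angles; "joint_vel": joint speeds; "effort": joint torques, N m; "tool_pos": TCP position; "orientation": TCP orientation; "wrist_force": force on the tool from outside, world axes, zero at the start; "wrist_torque": the same for the moment, N m; "grip_width": finger opening in m.
Only numpy, scipy, OpenCV 4.12 (cv2) and the standard library are available. Lean on these libraries where they do the work, as an engineer would, in place of code of your own. Each camera call takes 0.05 s, during which the arm holds its last target. There are 200 camera calls.

### The job

Take every connector block from the blue bin and lay it flat in a pocket of the aluminium jig, one to a pocket, then swing the keeper bar shut over them and turn the knurled thumbscrew clockwise until it seats: stop as soon as it resists, do not force it. Then hang the orange job tag by its eye on the hook and let go; leave the boards, bottle, spool and tools lying about where they are.

Things in the scene. Friction and masses are not known exactly. Their poses are not given: they have to be found in the camera images.
- jig: aluminium jig fixed to the bench: base plate 90 (x) x 230 (y) x 8 mm, origin at the centre of its underside. Four equal pockets in a row along its y at y = -51, -17, +17, +51 mm. At y = -90 mm a round post 26 mm high, over which the closed bar's free end comes to lie; a like post under the bar's pivot
- pocket1 (a point): centre of pocket 1's floor, 8 mm above the bench, axes as the jig's. 36 mm long in jig x, 26 mm wide in y, rims 6 mm above its floor, 3 mm thick at the ends. A block lies in it with its 30 mm length along jig x; its top then stands 12 mm above the rims, so it can be held by its two ends as it is set down
- pocket2 (a point): centre of pocket 2's floor, 8 mm above the bench, axes as the jig's. 36 mm long in jig x, 26 mm wide in y, rims 6 mm above its floor, 3 mm thick at the ends. A block lies in it with its 30 mm length along jig x; its top then stands 12 mm above the rims, so it can be held by its two ends as it is set down
- pocket3 (a point): centre of pocket 3's floor, 8 mm above the bench, axes as the jig's. 36 mm long in jig x, 26 mm wide in y, rims 6 mm above its floor, 3 mm thick at the ends. A block lies in it with its 30 mm length along jig x; its top then stands 12 mm above the rims, so it can be held by its two ends as it is set down
- pocket4 (a point): centre of pocket 4's floor, 8 mm above the bench, axes as the jig's. 36 mm long in jig x, 26 mm wide in y, rims 6 mm above its floor, 3 mm thick at the ends. A block lies in it with its 30 mm length along jig x; its top then stands 12 mm above the rims, so it can be held by its two ends as it is set down
- c1: cream-white connector block, a box 30 (its x) x 20 (y) x 18 (z) mm with three dark slots on top, about 20 g; origin at the CENTRE of the box; starts lying flat in one compartment of the blue bin, one block to a compartment; may be absent
- c2: cream-white connector block, a box 30 (its x) x 20 (y) x 18 (z) mm with three dark slots on top, about 20 g; origin at the CENTRE of the box; starts lying flat in one compartment of the blue bin, one block to a compartment; may be absent
- c3: cream-white connector block, a box 30 (its x) x 20 (y) x 18 (z) mm with three dark slots on top, about 20 g; origin at the CENTRE of the box; starts lying flat in one compartment of the blue bin, one block to a compartment; may be absent
- c4: cream-white connector block, a box 30 (its x) x 20 (y) x 18 (z) mm with three dark slots on top, about 20 g; origin at the CENTRE of the box; starts lying flat in one compartment of the blue bin, one block to a compartment; may be absent
- bin: blue bin fixed to the bench, 212 (x) x 150 (y) mm, walls 26 mm high and 4 mm thick, floor 4 mm thick, with one divider each way: four compartments of 100 (x) x 69 (y) mm, centres at x = +-52, y = +-37 mm; origin at the centre of its underside
- bar (a joint): blue keeper bar, swinging level about an upright pivot at jig x = 0, y = +90 mm; rad. 0 = closed, over the pockets along jig -y (hard stop); 1.5 to 1.8 = open, pointing to jig +x; closes clockwise from above. 12 mm wide, underside 28 and top 42 mm above the bench, 180 mm from pivot to screw axis; stiff hinge (0.2 N m) stays where left; push near its free end with 1 to 2 N
- screw (a joint): threaded stem of the knurled brass thumbscrew on the free end of the bar, upright axis; rad, grows clockwise seen from above (tightening). Starts loose between 0 and 1.4, runs freely (0.03 N m) and seats against a hard stop at 4.2
- windup (a joint): twist of the thumbscrew's head against its stem, rad, positive when tightened: a torsion spring of 1 N m per rad, so about 0.03 while the screw runs freely; once the screw has seated it grows with every further turn of the head, and the screw is damaged at 0.35 (0.35 N m). Springs back to 0 when let go
- screw_grip (a point): centre of the thumbscrew's round head, on its axis: head 24 mm across, 18 mm high, 52 to 70 mm above the bench; under it a thin neck 10 mm high, then the bar
- tag: orange job tag lying flat on the bench, about 40 g, 8 mm thick: a plate 60 (its x) x 30 (y) mm with a ring eye at its +x end, 40 mm outside and 24 mm inside. Origin at the centre of the plate's underside; x points to the eye
- tag_eye (a point): centre of the tag's eye, 46 mm from the tag's origin along its x
- hook: steel hook stand fixed to the bench: 8 mm round bar; a post 30 mm from the origin along +x up to 130 mm, from there a level arm to -x and an upturned end at x = -50 mm. Origin on the bench; base plate 90 x 90 x 8 mm centred under the post
- hook_seat (a point): the corner where the level arm turns up, centre of the bar, 130 mm above the bench
- hook_tip (a point): top of the upturned end, 169 mm above the bench, straight above the corner
- boards: bystander: finished green circuit board panel 130 x 110 x 4 mm lying flat (white parts to 10 mm), origin at its underside
- flux: bystander: small bottle, 40 mm across, 85 mm high, origin at its underside
- tweezers: bystander: dark tweezers lying along their x, 140 mm long, 8 mm wide
- spool: bystander: metal spool, 56 mm across, 30 mm high
- cutter: bystander: red-handled side cutters lying along their x, about 130 mm long, 12 mm high
Things that resemble listed ones, but are neither listed nor needed, are in the scene too. What is shaped like the c2 but brown or pink is not meant. Leave any brown or turquoise look-alike of the jig alone.

How it is judged:
On the way, in this order (a step that is already met when the one before it is completed fails the run):
1. all connector blocks lie in the jig's pockets (x of c1 in the frame of jig between -0.012 and 0.012 m and y of c1 in the frame of jig between -0.062 and 0.062 m and z of c1 in the frame of jig between 0.01 and 0.0205 m and angle between c1's own x axis and vertical between 1.42 and 1.72 rad and x of c2 in the frame of jig between -0.012 and 0.012 m and y of c2 in the frame of jig between -0.062 and 0.062 m and z of c2 in the frame of jig between 0.01 and 0.0205 m and angle between c2's own x axis and vertical between 1.42 and 1.72 rad and x of c3 in the frame of jig between -0.012 and 0.012 m and y of c3 in the frame of jig between -0.062 and 0.062 m and z of c3 in the frame of jig between 0.01 and 0.0205 m and angle between c3's own x axis and vertical between 1.42 and 1.72 rad and x of c4 in the frame of jig between -0.012 and 0.012 m and y of c4 in the frame of jig between -0.062 and 0.062 m and z of c4 in the frame of jig between 0.01 and 0.0205 m and angle between c4's own x axis and vertical between 1.42 and 1.72 rad), for 0.2 s.
2. the keeper bar is swung shut over them (all of step 1 and value of joint bar below 0.06 rad), for 0.2 s.
3. the thumbscrew is turned home (value of joint bar below 0.06 rad and value of joint screw above 4.1 rad), for 0.2 s.
4. the tag hangs on the hook, let go (x of tag_eye in the frame of hook between -0.07 and 0.03 m and y of tag_eye in the frame of hook between -0.02 and 0.02 m and z of tag_eye in the frame of hook between 0.1 and 0.155 m and angle between tag's own x axis and vertical below 1 rad and contact force between the fingers and tag below 0.05 N), for 0.2 s.
At the end, for the whole second after the job is handed in: Every block present lies flat (within 0.15 rad) on a jig pocket's floor, the bar is within 0.06 rad of closed, the thumbscrew at 4.1 rad or more (seat 4.2), and the tag hangs let go (under 0.2 m/s), eye up, its eye centre within 20 mm sideways of the hook's arm and 100 to 155 mm above the bench (all of step 1 and all of step 3 and all of step 4 and linear speed of tag below 0.2 m/s); the robot touches nothing.
It fails at once if the seated thumbscrew is forced: its head wound up by more than 0.35 rad (value of joint windup above 0.35 rad).
It fails at once if a bystander (boards, bottle, tweezers, spool, cutters) is moved by more than 30 mm (distance of any of boards, flux, tweezers, spool, cutter from where it was at the start of the episode above 0.03 m).
Of c1, c2, c3, c4 only 2 to 4 are there at a start; the rules pass over those that are not, and their reading is None.
At some moment in a run one of tag may be knocked a few centimetres aside while the robot is not near it.
Once in a run the grip may slacken for a moment while it holds something.
It also fails if it takes over 210 s, if anything falls off the work surface, if the arm or the gripper's body presses on something with over 40 N, if the wrist force passes 120 N, or if a joint passes its speed limit or range.

## Working session

There is one attempt and no reset: what is moved stays moved. The work goes in short steps, Python scripts to look and compute and a tool call to move; the robot and the scene stay as the last step left them, time stands still between calls to the robot, and variables do not carry over. Pictures are saved under pics/ and viewed, about 12 in all and at most 16, crops included, and the job is handed in when it is done.

Besides the shell and the picture viewer there is one more tool, called in YAML: its name, and indented under it one key for each argument. drive_tool: Moves the arm, as the interface text tells. Its arguments: {"type":"object","properties":{"slide":{"type":"array","items":{"type":"array","items":{"type":"number"}}},"spin":{"type":"array","items":{"type":"number"}},"jaw":{"type":"array","items":{"type":"number"}}},"required":["slide","spin","jaw"]}

```bash
ls; mkdir -p pics; cat > h.py <<'E'
import numpy as np, cv2
from scipy.spatial.transform import Rotation as R
from station import monitor, read_camera, ticket, finder, ctrl
def K(p): return np.array([[p['fx'],0,p['cx']],[0,p['fy'],p['cy']],[0,0,1]])
def rot(p):
    a=np.array(p['attitude'],float)
    return R.from_euler('xyz',a).as_matrix() if a.size==3 else (a if a.shape==(3,3) else R.from_quat(a).as_matrix())
def cloud(p):
    h,w=p['z_map'].shape
    v,u=np.mgrid[:h,:w]
    n=cv2.undistortPoints(np.stack([u,v],-1).reshape(-1,1,2).astype(np.float64),K(p),np.array(p['distortion'])).reshape(h,w,2)
    z=p['z_map']; c=np.dstack([n[...,0]*z,n[...,1]*z,z])
    X=c@rot(p).T+np.array(p['xyz']); X[z==0]=np.nan
    return X
def onplane(p,rc,z):
    n=cv2.undistortPoints(np.array([[[rc[1],rc[0]]]],float),K(p),np.array(p['distortion'])).ravel()
    d=rot(p)@np.array([n[0],n[1],1]); o=np.array(p['xyz'])
    return o+d*(z-o[2])/d[2]
def save(p,name,crop=None,s=1):
    im=p['img'][...,::-1]
    if crop: im=im[crop[0]:crop[1],crop[2]:crop[3]]
    cv2.imwrite('pics/'+name,cv2.resize(im,None,fx=s,fy=s,interpolation=cv2.INTER_CUBIC))
E
python3 - <<'E'
from h import *
print(ctrl.finger_overhang, monitor.state())
for c in ('top','side'):
    p=read_camera(c); save(p,c+'0.png'); X=cloud(p)
    print(c,p['xyz'],p['attitude'],p['fx'],p['distortion'])
    for n in ['jig','c1','bin','bar','screw_grip','tag','tag_eye','hook','hook_seat','boards','flux','tweezers','spool','cutter']:
        for d in finder.boxes_of(p,n)[:6]:
            r,cc=map(int,d['position']); print(n,round(d['score'],2),r,cc,np.round(X[r,cc],3))
E
```

```text
pics
0.008 {'time_s': 0.0, 'q': array([-1.34468237,  0.60015241, -0.00256037,  1.60011833,  0.0017857 ,
        0.94288602, -0.07979132]), 'joint_vel': array([ 0.00192083, -0.00081388, -0.00012195,  0.00240049,  0.00155562,
        0.00168543,  0.00199873]), 'effort': array([-2.81384391e-04, -7.76462603e+01,  1.56514987e+00, -2.58000737e+01,
        1.23622167e-02,  9.14194185e-03,  7.51542018e-06]), 'tool_pos': array([0.21606638, 0.69158312, 0.2384011 ]), 'orientation': array([-3.14003560e+00,  1.21933796e-04,  2.83885170e+00]), 'wrist_force': array([-0.2281379 ,  0.25098983,  0.25434768]), 'wrist_torque': array([-0.03755163, -0.08292384, -0.0109429 ]), 'grip_width': 0.08571156446773594}
top [0.41798549 0.00707466 1.62037715] [-3.0706821   0.01561954 -1.55977546] 624.4652008728995 [-0.20742068  0.          0.          0.          0.        ]
jig 0.82 251 126 [0.487 0.527 0.042]
jig 0.81 245 318 [0.509 0.029 0.015]
jig 0.79 331 239 [0.286 0.23  0.019]
c1 0.69 213 434 [ 0.594 -0.27   0.026]
c1 0.64 220 459 [ 0.578 -0.336  0.019]
c1 0.64 296 456 [ 0.381 -0.328  0.022]
c1 0.62 256 434 [
[... 1709 characters left out ...]
 0.79 290 385 [ 0.67  -0.08   0.011]
tag 0.29 275 313 [0.501 0.014 0.016]
tag_eye 0.92 291 386 [ 0.672 -0.083  0.009]
tag_eye 0.71 313 435 [ 0.763 -0.185  0.006]
hook 0.85 212 319 [0.58  0.363 0.012]
hook 0.27 380 333 [ 0.479 -0.351  0.023]
hook_seat 0.71 217 318 [0.572 0.332 0.011]
boards 0.96 247 400 [0.777 0.115 0.004]
boards 0.68 237 377 [0.691 0.076 0.073]
flux 0.93 331 440 [ 0.724 -0.293  0.054]
tweezers 0.65 315 434 [ 0.759 -0.189  0.004]
tweezers 0.59 453 313 [ 0.415 -0.486 -0.001]
tweezers 0.43 374 377 [ 0.569 -0.353  0.022]
spool 0.82 216 360 [0.697 0.277 0.03 ]
spool 0.69 272 315 [0.509 0.032 0.012]
cutter 0.91 452 313 [ 0.415 -0.485  0.   ]
cutter 0.54 273 317 [0.514 0.029 0.01 ]
```

```bash
python3 - <<'E'
from h import *
p=read_camera('top'); save(p,'a.png',(110,380,80,540),1.7)
np.savez('top.npz',X=cloud(p),img=p['img'])
p=read_camera('side'); save(p,'b.png',(150,480,150,500),2)
E
```

```text
(no output)
```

View pics/a.png

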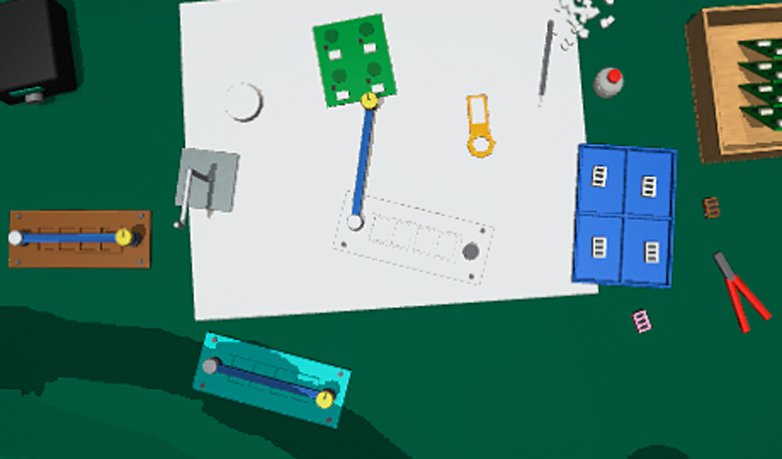

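View pics/b.png

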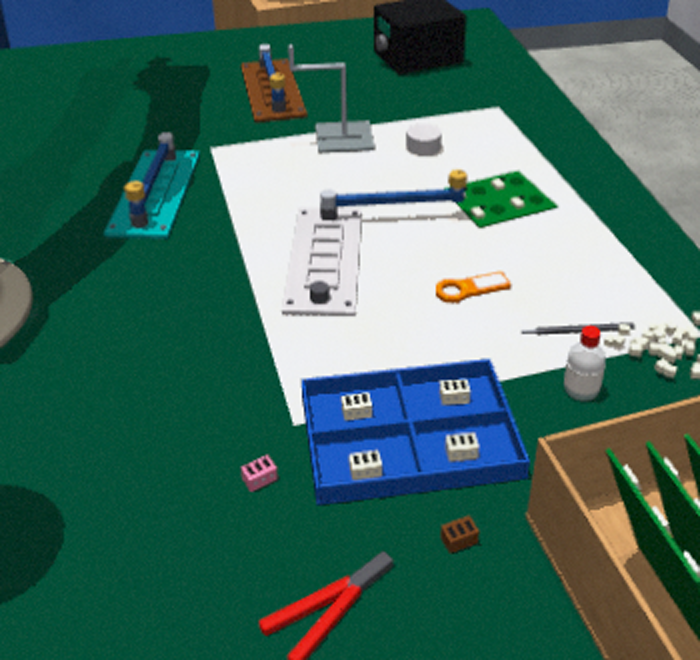

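Pictures 1-2: four cream blocks sit in the bin, at top-view crop (600,176), (649,186), (599,247) and (652,252). The aluminium jig is on the white sheet, with its pivot at (355,222) and end post at (471,251). Its bar is open, with the screw at (369,100). The tag is at (480,125) and the hook at (205,180). The brown and turquoise jigs are decoys. Next I'll get precise measurements from the depth maps.

```bash
cat > m.py <<'E'
from h import *
def near(X,c,r,z0,z1): return (np.hypot(X[...,0]-c[0],X[...,1]-c[1])<r)&(X[...,2]>z0)&(X[...,2]<z1)
def rect(P):
    (c,s,a)=cv2.minAreaRect((P[:,:2]*1000).astype(np.float32)); return np.round(c,1),np.round(s,1),round(a,1)
E
python3 - <<'E'
from m import *
for cam in ('top','side'):
    p=read_camera(cam);X=cloud(p);im=p['img'].astype(int); print('==',cam)
    hsv=cv2.cvtColor(p['img'],cv2.COLOR_RGB2HSV)
    cream=(hsv[...,1]<70)&(hsv[...,2]>140)
    for c in [(.594,-.27),(.578,-.336),(.484,-.271),(.48,-.35)]:
        P=X[near(X,c,.04,.010,.030)&(hsv[...,0]>=0)&~((hsv[...,0]>95)&(hsv[...,0]<130)&(hsv[...,1]>120))]
        T=P[P[:,2]>.016]
        print('blk',len(T),T.mean(0).round(4),rect(T))
    for n,c,z in [('post',None,0)]:
        pass
    o=(hsv[...,0]<25)&(hsv[...,0]>8)&(hsv[...,1]>150)&near(X,(.67,-.08),.09,-.01,.03)
    P=X[o];print('tag',len(P),P.mean(0).round(4),rect(P))
    dark=near(X,(.49,-.06),.05,.019,.04); P=X[dark];print('post',len(P),P.mean(0).round(4) if len(P) else 0, rect(P) if len(P) else 0)
    P=X[near(X,(.53,.1),.05,.019,.08)];print('pivot',len(P),P.mean(0).round(4),P[:,2].max(),rect(P[P[:,2]>P[:,2].max()-.006]))
    P=X[near(X,(.705,.081),.03,.05,.09)];print('screw',len(P),P.mean(0).round(4),rect(P))
    P=X[near(X,(.6,.09),.05,.032,.05)];print('bar',len(P),P.mean(0).round(4),rect(P))
    P=X[near(X,(.58,.34),.12,.09,.2)];print('hook',len(P)); 
    for q in P[np.argsort(P[:,0])][::max(1,len(P)//14)]: print(q.round(3))
    P=X[near(X,(.58,.34),.09,.003,.012)];print('hbase',len(P),P.mean(0).round(4),rect(P) if len(P) else 0)
E
```

```text
== top
blk 90 [ 0.5935 -0.2639  0.0227] (array([ 595.7, -255. ]), array([42.9, 30. ]), 80.4)
blk 88 [ 0.5789 -0.3418  0.0217] (array([ 579. , -341.6]), array([29. , 21.4]), 0.3)
blk 95 [ 0.4848 -0.2655  0.0223] (array([ 484.8, -264.9]), array([21.8, 28.6]), 89.6)
blk 93 [ 0.4793 -0.3467  0.0223] (array([ 482.7, -358.5]), array([30.6, 53.2]), 16.6)
tag 198 [ 0.663  -0.0824  0.0083] (array([670.7, -85.2]), array([96.1, 39.8]), 0.1)
post 82 [ 0.4788 -0.0653  0.0257] (array([486.6, -49.4]), array([68.9, 29.1]), 72.7)
pivot 177 [0.5382 0.1007 0.0425] 0.055819007577420976 (array([543.2, 104.7]), array([63.6, 20.2]), 0.9)
screw 88 [0.6972 0.0832 0.0688] (array([698.4,  82.6]), array([23.8, 25.4]), 60.5)
bar 189 [0.6006 0.0946 0.0421] (array([600.5,  94.9]), array([12.4, 99.8]), 83.4)
hook 145
[0.501 0.345 0.147]
[0.504 0.344 0.173]
[0.507 0.342 0.165]
[0.516 0.342 0.144]
[0.521 0.343 0.129]
[0.528 0.341 0.138]
[0.535 0.342 0.136]
[0.542 0.341 0.14 ]
[0.55  0.337 0.135]
[0.557 0.338 0.135]
[0.565 0.338 0.134]
[0.572 0.341 0.131]
[0.579 0.338 0.137]
[0.582 0.331 0.109]
[0.586 0.331 0.122]
hba
[... 591 characters left out ...]
9, 22. ]), 62.8)
pivot 213 [0.5369 0.0965 0.038 ] 0.05150950864112003 (array([518.4, 103. ]), array([23. , 19.4]), 80.2)
screw 84 [0.6967 0.0773 0.0657] (array([697.5,  80.7]), array([24.7, 25.4]), 29.0)
bar 201 [0.5998 0.0903 0.0398] (array([600.8,  92.4]), array([20.2, 97.8]), 84.3)
hook 121
[0.5   0.335 0.16 ]
[0.503 0.34  0.134]
[0.504 0.34  0.157]
[0.506 0.341 0.137]
[0.508 0.341 0.167]
[0.515 0.341 0.129]
[0.524 0.337 0.127]
[0.531 0.34  0.124]
[0.543 0.336 0.129]
[0.554 0.329 0.131]
[0.567 0.33  0.132]
[0.575 0.338 0.131]
[0.582 0.327 0.125]
[0.583 0.334 0.105]
[0.586 0.332 0.095]
[0.587 0.336 0.131]
hbase 529 [0.5828 0.3274 0.0074] (array([580.7, 337.6]), array([172.7, 170.8]), 61.6)
```

```bash
python3 - <<'E'
from m import *
for cam in ('top','side'):
    ps=[read_camera(cam) for _ in range(6)]; p=dict(ps[0]); p['z_map']=np.median([q['z_map'] for q in ps],0).astype(np.float32)
    im=np.mean([q['img'] for q in ps],0).astype(np.uint8); p['img']=im
    X=cloud(p);g=cv2.cvtColor(im,cv2.COLOR_RGB2GRAY); hsv=cv2.cvtColor(im,cv2.COLOR_RGB2HSV); print('==',cam)
    w=near(X,(.49,-.065),.035,-.02,.05)
    P=X[w&(g<120)&(X[...,2]>.018)]; print('post',len(P),P.mean(0).round(4),rect(P))
    plate=near(X,(.498,.018),.14,.0045,.011); n,l,s,c=cv2.connectedComponentsWithStats(plate.astype(np.uint8)); k=1+s[1:,4].argmax()
    P=X[l==k]; print('plate',len(P),rect(P),P[:,2].mean())
    w=near(X,(.498,.018),.06,-.02,.05); print('z spread', np.percentile(X[w][:,2],[5,25,50,75,95]).round(4))
    for c in [(.594,-.266),(.578,-.344),(.485,-.267),(.478,-.349)]:
        m=near(X,c,.026,.019,.027)&((hsv[...,1]<110)); P=X[m]; print('blk',len(P),P.mean(0).round(4),rect(P))
    o=(hsv[...,0]<25)&(hsv[...,0]>8)&(hsv[...,1]>120)&near(X,(.67,-.08),.09,-.01,.03); P=X[o];print('tag',len(P),rect(P),P[:,2].mean())
    e=P[P[:,0]<.655]; print('eye',rect(e)); e=P[P[:,0]>.672]; print('plate',rect(e))
    P=X[near(X,(.585,.335),.09,.005,.011)];n=1;print('hbase',rect(P))
    if cam=='top': save(p,'c.png',(200,290,270,390),6)
E
```

```text
== top
post 56 [ 0.4773 -0.0693  0.0262] (array([477.2, -69.2]), array([18.1, 20.3]), 45.3)
plate 2191 (array([498.9,  18.3]), array([233.3,  93.1]), 77.2) 0.008204208028117058
z spread [0.0004 0.0066 0.0084 0.0102 0.015 ]
blk 89 [ 0.5942 -0.2653  0.0224] (array([ 594.5, -265.6]), array([19.8, 30. ]), 83.0)
blk 90 [ 0.5793 -0.3425  0.022 ] (array([ 578.9, -342.3]), array([20.1, 29. ]), 88.8)
blk 92 [ 0.4851 -0.2654  0.0223] (array([ 484.8, -264.8]), array([28.4, 20.9]), 0.6)
blk 90 [ 0.4787 -0.3461  0.0221] (array([ 477.7, -346.2]), array([28.4, 21.8]), 0.8)
tag 226 (array([670.6, -85.2]), array([95.1, 39.3]), 0.3) 0.00829390923189469
eye (array([638.9, -85.4]), array([39.2, 31.7]), 89.9)
plate (array([695.1, -79.9]), array([46., 29.]), 0.1)
hbase (array([590.4, 331.1]), array([160.1, 152.7]), 56.4)
== side
post 63 [ 0.4767 -0.0766  0.0247] (array([477.1, -74.7]), array([19.8, 19. ]), 36.1)
plate 1157 (array([498.3,  15.8]), array([232.2,  90. ]), 76.5) 0.008731152152117371
z spread [0.0013 0.0082 0.009  0.0101 0.0151]
blk 101 [ 0.593  -0.2693  0.0219] (array([ 593.6, -268.4]), array([20.6, 29.8]), 78.5)
blk 110 [ 0.5784 -0.3464  0.0215] (array([ 578.6, -345.2]), array([19.5, 28. ]), 84.9)
blk 107 [ 0.4855 -0.2685  0.0219] (array([ 485.2, -267.9]), array([20.9, 29.8]), 89.3)
blk 120 [ 0.478  -0.3501  0.022 ] (array([ 478.1, -348.7]), array([19.6, 29.7]), 89.1)
tag 213 (array([669.4, -89.2]), array([37.5, 94. ]), 89.8) 0.007204526708598862
eye (array([638.6, -89.2]), array([32.3, 37.7]), 0.7)
plate (array([693.6, -85.3]), array([44.7, 26.9]), 3.5)
hbase (array([584.7, 334.3]), array([94.8, 89.7]), 83.8)
```

View pics/c.png

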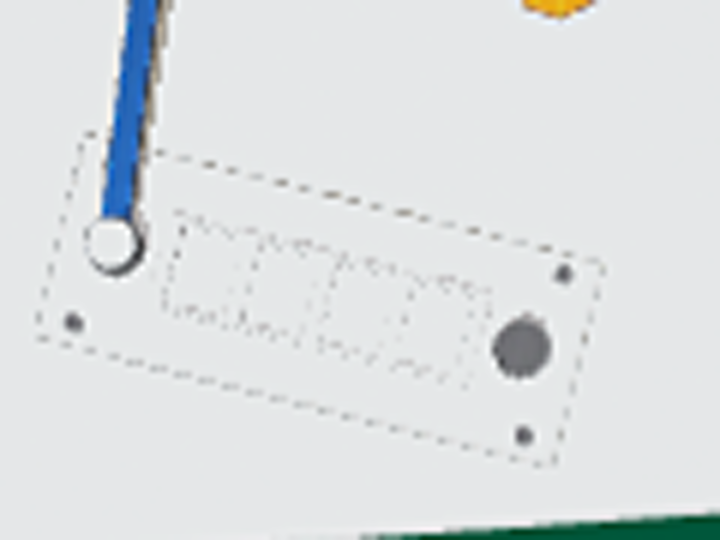

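Picture 3: a close-up of the jig. Its post, pivot and plate fit the given sizes, with the centre near (0.498, 0.017) and yaw about -13.3°. Moving above the first block now.

drive_tool:
  slide:
    - [19,-48,0]
    - [19,-48,0]
    - [19,-48,0]
    - [19,-48,0]
    - [19,-48,0]
  spin: [-4,-4,-4,-4,-4]
  jaw: [-0.1,-0.1,-0.1,-0.1,-0.1]

```text
time_s: 2.92
tool_pos: [0.3105, 0.449, 0.2387]
orientation: [3.139, -0.002, 2.485]
wrist_force: [0.8, 1.2, -0.3]
grip_width: 0.0468
```

drive_tool:
  slide:
    - [19,-48,0]
    - [19,-48,0]
    - [19,-48,0]
    - [19,-48,0]
    - [19,-48,0]
  spin: [-4,-4,-4,-4,-4]
  jaw: [-0.1,-0.1,-0.1,-0.1,-0.1]

```text
time_s: 3.55
tool_pos: [0.4085, 0.2016, 0.2404]
orientation: [3.134, -0.002, 2.125]
wrist_force: [0.9, -0.3, -0.6]
grip_width: 0.0469
```

drive_tool:
  slide:
    - [19,-48,-5]
    - [19,-48,-5]
    - [19,-48,-5]
    - [19,-48,-5]
    - [19,-48,-5]
  spin: [-4,-4,-4,-4,-4]
  jaw: [-0.1,-0.1,-0.1,-0.1,-0.1]

```text
time_s: 4.18
tool_pos: [0.5072, -0.0459, 0.2168]
orientation: [3.128, -0.003, 1.765]
wrist_force: [1.0, 0.2, -0.6]
grip_width: 0.0469
```

drive_tool:
  slide:
    - [17,-44,-20]
    - [17,-44,-20]
    - [17,-44,-20]
    - [17,-44,-20]
    - [17,-44,-20]
  spin: [-4,-4,-4,-4,-4]
  jaw: [-0.1,-0.1,-0.1,-0.1,-0.1]

```text
time_s: 4.8
tool_pos: [0.5969, -0.2738, 0.1156]
orientation: [3.121, -0.003, 1.405]
wrist_force: [0.4, 0.6, -0.1]
grip_width: 0.0468
```

```bash
python3 - <<'E'
from m import *
s=monitor.state(); t=s['tool_pos']; print(t,s['orientation'],s['joint_vel'].round(3),s['q'].round(2))
for cam in ('top','side'):
    p=read_camera(cam); X=cloud(p)
    for z in range(0,12):
        a=t[2]-.03+z*.01; P=X[near(X,t,.07,a,a+.01)]
        if len(P)>4: print(cam,round(a-t[2],3),len(P),P.min(0).round(3),P.max(0).round(3))
    save(p,cam+'g.png',(300,420,290,420) if cam=='side' else None,5 if cam=='side' else 1)
E
```

```text
[ 0.59693122 -0.27380055  0.11562934] [ 3.12124169e+00 -2.69211898e-03  1.40533557e+00] [ 0.509  0.493  0.016 -0.546 -0.218  0.092  0.019] [ 0.13  0.68  0.34  1.89 -0.39  0.62  0.55]
side -0.01 14 [ 0.564 -0.297  0.109] [ 0.627 -0.279  0.115]
side 0.0 58 [ 0.561 -0.298  0.116] [ 0.634 -0.274  0.126]
side 0.01 59 [ 0.561 -0.298  0.126] [ 0.633 -0.274  0.136]
side 0.02 58 [ 0.56  -0.297  0.136] [ 0.634 -0.273  0.146]
side 0.03 67 [ 0.548 -0.3    0.146] [ 0.644 -0.276  0.155]
side 0.04 190 [ 0.54  -0.303  0.156] [ 0.65  -0.263  0.166]
side 0.05 137 [ 0.537 -0.303  0.166] [ 0.653 -0.26   0.176]
side 0.06 178 [ 0.535 -0.304  0.176] [ 0.657 -0.259  0.186]
side 0.07 192 [ 0.532 -0.304  0.186] [ 0.659 -0.275  0.196]
side 0.08 243 [ 0.529 -0.305  0.196] [ 0.66  -0.256  0.206]
```

View pics/sideg.png

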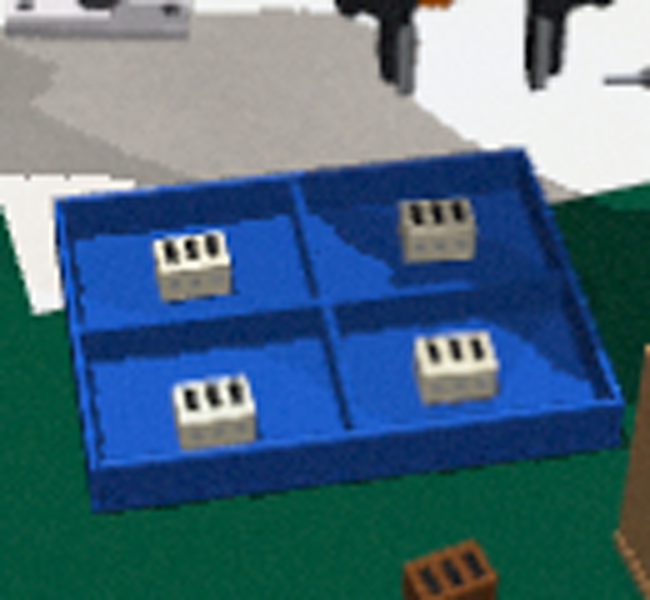

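Picture 4: the fingers are behind and above the bin, and the blocks are upright, undisturbed and still one to a compartment. I'll measure again now that the arm has settled.

```bash
python3 - <<'E'
from m import *
s=monitor.state(); t=s['tool_pos']; print(t,s['orientation'],abs(s['joint_vel']).max())
u=np.array([np.cos(s['orientation'][2]-np.pi/2),np.sin(s['orientation'][2]-np.pi/2)]);v=np.array([-u[1],u[0]])
for cam in ('side','top'):
    p=read_camera(cam); X=cloud(p)
    for z in range(0,6):
        a=t[2]-.012+z*.01; P=X[near(X,t,.06,a,a+.01)][:,:2]-t[:2]
        if len(P)>4: U=P@u;V=P@v;print(cam,round(a-t[2],3),len(P),np.percentile(U,[2,98]).round(4),np.percentile(V,[2,50,98]).round(4), 'inner',U[U<0].max().round(4),U[U>0].min().round(4))
print(monitor.state()['tool_pos'])
E
```

```text
[ 0.59616254 -0.27794183  0.11434739] [3.12214646e+00 8.02947144e-04 1.40079337e+00] 0.05728561746724348
side -0.012 7 [-0.0288  0.0257] [-0.0091  0.0001  0.0071] inner -0.0232 0.0252
side -0.002 41 [-0.034   0.0357] [-0.0116 -0.0093  0.0054] inner -0.0236 0.0244
side 0.008 61 [-0.0357  0.0369] [-0.0124 -0.0069  0.0089] inner -0.0239 0.0243
side 0.018 62 [-0.0361  0.0376] [-0.012  -0.0072  0.0108] inner -0.0228 0.0243
side 0.028 56 [-0.0405  0.0388] [-0.0126 -0.0085  0.0042] inner -0.0229 0.0241
side 0.038 135 [-0.053  0.052] [-0.0136 -0.0101  0.0085] inner -0.0236 0.0235
[ 0.59570613 -0.27300856  0.11552302]
```

drive_tool:
  slide:
    - [0,0,0]
    - [-2,6,0]
    - [0,0,0]
    - [0,0,-25]
    - [0,0,-25]
  spin: [0,0,0,0,0]
  jaw: [-0.1,-0.1,-0.1,-0.1,-0.1]

```text
time_s: 5.62
tool_pos: [0.5959, -0.2618, 0.069]
orientation: [3.116, -0.004, 1.414]
wrist_force: [0.7, -0.6, -0.0]
grip_width: 0.0467
```

drive_tool:
  slide:
    - [-1,-4,-10]
    - [-1,0,-8]
    - [0,0,0]
    - [0,0,0]
    - [0,0,0]
  spin: [0,0,0,0,0]
  jaw: [-0.1,-0.1,-0.1,-0.1,-0.1]

```text
time_s: 6.25
tool_pos: [0.5942, -0.2655, 0.0513]
orientation: [3.116, -0.004, 1.415]
wrist_force: [0.2, -0.3, -0.9]
grip_width: 0.0471
```

drive_tool:
  slide:
    - [0,-2,-17]
    - [0,0,-16]
    - [0,0,0]
    - [0,0,0]
    - [0,0,0]
  spin: [0,0,0,0,0]
  jaw: [-0.1,-0.1,-0.1,-0.1,-0.1]

```text
time_s: 6.88
tool_pos: [0.594, -0.2676, 0.0157]
orientation: [3.116, -0.004, 1.415]
wrist_force: [-0.1, 0.7, -0.4]
grip_width: 0.0469
```

drive_tool:
  slide:
    - [0,0,0]
    - [0,0,0]
    - [0,0,0]
    - [0,0,0]
    - [0,0,0]
  spin: [0,0,0,0,0]
  jaw: [1,1,1,1,1]

```text
time_s: 7.5
tool_pos: [0.5946, -0.2676, 0.0167]
orientation: [3.115, -0.004, 1.415]
wrist_force: [-0.7, 0.3, -1.0]
grip_width: 0.0282
```

drive_tool:
  slide:
    - [0,0,25]
    - [0,0,40]
    - [-5,20,20]
    - [-10,42,0]
    - [-10,42,0]
  spin: [0,0,0,-1,-1]
  jaw: [1,1,1,1,1]

```text
time_s: 8.12
tool_pos: [0.5688, -0.1653, 0.104]
orientation: [3.113, -0.002, 1.373]
wrist_force: [0.7, 0.6, 0.1]
grip_width: 0.0287
```

drive_tool:
  slide:
    - [-10,42,0]
    - [-10,42,0]
    - [-10,42,0]
    - [-10,42,0]
    - [-10,40,0]
  spin: [-1,-1,0,0,0]
  jaw: [1,1,1,1,1]

```text
time_s: 8.75
tool_pos: [0.5173, 0.0492, 0.1047]
orientation: [3.111, -0.003, 1.336]
wrist_force: [0.6, -0.6, -1.1]
grip_width: 0.0285
```

drive_tool:
  slide:
    - [-5,15,0]
    - [0,0,0]
    - [0,0,0]
    - [0,0,0]
    - [0,0,0]
  spin: [0,0,0,0,0]
  jaw: [1,1,1,1,1]

```text
time_s: 9.38
tool_pos: [0.5127, 0.0636, 0.105]
orientation: [3.11, -0.003, 1.336]
wrist_force: [-0.2, 0.0, -0.8]
grip_width: 0.0281
```

drive_tool:
  slide:
    - [-3,3,-20]
    - [0,0,-30]
    - [0,0,0]
    - [0,0,0]
    - [0,0,0]
  spin: [0,0,0,0,0]
  jaw: [1,1,1,1,1]

```text
time_s: 10.0
tool_pos: [0.5115, 0.0639, 0.0559]
orientation: [3.107, -0.003, 1.331]
wrist_force: [0.1, 0.2, 0.4]
grip_width: 0.028
```

```bash
python3 - <<'E'
from m import *
print(monitor.state()['tool_pos'])
p=read_camera('side'); save(p,'d.png',(200,310,260,390),6)
E
```

```text
[0.51148152 0.06386698 0.05586083]
```

View pics/d.png

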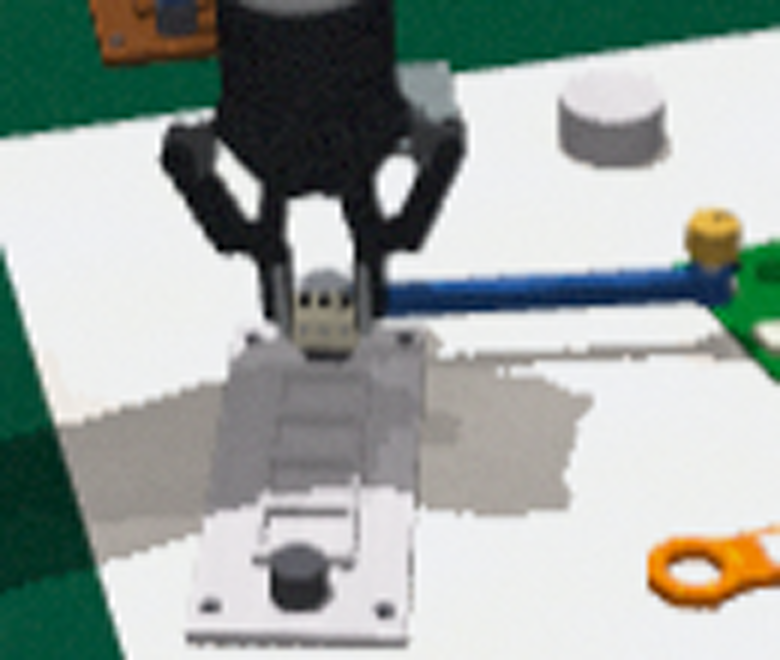

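Picture 5: the block is held squarely above pocket 4, clear of the bar. Lowering it.

drive_tool:
  slide:
    - [-1,2,-17]
    - [0,0,-12]
    - [0,0,0]
    - [0,0,0]
    - [0,0,0]
  spin: [0,0,0,0,0]
  jaw: [1,1,1,1,1]

```text
time_s: 10.68
tool_pos: [0.512, 0.0663, 0.0286]
orientation: [3.103, -0.005, 1.332]
wrist_force: [-0.1, -0.7, -0.6]
grip_width: 0.0286
```

drive_tool:
  slide:
    - [-2,0,0]
    - [0,0,-3]
    - [0,0,-3]
    - [0,0,0]
    - [0,0,0]
  spin: [0,0,0,0,0]
  jaw: [1,1,1,1,1]

```text
time_s: 11.3
tool_pos: [0.5101, 0.0664, 0.0227]
orientation: [3.102, -0.005, 1.332]
wrist_force: [-1.0, -0.2, 1.6]
grip_width: 0.0283
```

drive_tool:
  slide:
    - [0,0,0]
    - [0,0,0]
    - [0,0,0]
    - [0,0,25]
    - [0,0,40]
  spin: [0,0,0,0,0]
  jaw: [-0.1,-0.1,-0.1,-0.1,-0.1]

```text
time_s: 11.92
tool_pos: [0.5087, 0.0657, 0.0868]
orientation: [3.107, -0.003, 1.331]
wrist_force: [0.8, 1.0, 0.8]
grip_width: 0.0468
```

drive_tool:
  slide:
    - [-2,-40,30]
    - [-3,-55,0]
    - [-3,-55,0]
    - [-3,-55,0]
    - [-3,-55,0]
  spin: [2,3,3,3,2]
  jaw: [-0.1,-0.1,-0.1,-0.1,-0.1]

```text
time_s: 12.55
tool_pos: [0.4964, -0.1948, 0.1206]
orientation: [3.101, -0.005, 1.579]
wrist_force: [1.5, -0.1, 0.5]
grip_width: 0.0472
```

```bash
cat >blk.py <<'E'
from m import *
def go():
    s=monitor.state();print(s['tool_pos'].round(4),np.degrees(s['orientation']).round(1))
    J=np.array([.4987,.018]);a=np.radians(-13.3);Rm=np.array([[np.cos(a),np.sin(a)],[-np.sin(a),np.cos(a)]])
    for cam in ('top','side'):
        ps=[read_camera(cam) for _ in range(3)];p=dict(ps[0]);p['z_map']=np.median([q['z_map'] for q in ps],0).astype(np.float32)
        X=cloud(p);g=cv2.cvtColor(p['img'],cv2.COLOR_RGB2HSV);off=np.array([0,0]) if cam=='top' else np.array([-.0006,-.0025])
        L=(X[...,:2]-J-off)@Rm.T
        m=(abs(L[...,0])<.03)&(abs(L[...,1])<.07)&(X[...,2]>.019)&(X[...,2]<.045)
        n,l,st,_=cv2.connectedComponentsWithStats(m.astype(np.uint8))
        for k in range(1,n):
            if st[k,4]>25:
                Q=L[l==k];print(cam,'jig frame',st[k,4],rect(Q),X[l==k][:,2].mean().round(4))
E
python3 -c "
from blk import *
go()"
```

```text
[ 0.4964 -0.1948  0.1206] [177.7  -0.3  90.5]
top jig frame 92 (array([ 0.8, 50.3]), array([20.2, 29.6]), 88.3) 0.0266
```

drive_tool:
  slide:
    - [-6,-40,0]
    - [-4,-28,0]
    - [0,0,-30]
    - [0,0,-30]
    - [0,0,0]
  spin: [0,0,0,0,0]
  jaw: [-0.1,-0.1,-0.1,-0.1,-0.1]

```text
time_s: 13.48
tool_pos: [0.4902, -0.2513, 0.0591]
orientation: [3.101, -0.008, 1.595]
wrist_force: [-0.0, -0.4, 0.2]
grip_width: 0.0471
```

drive_tool:
  slide:
    - [0,0,0]
    - [0,0,0]
    - [0,0,0]
    - [0,0,0]
    - [0,0,0]
  spin: [0,0,0,0,0]
  jaw: [-0.1,-0.1,-0.1,-0.1,-0.1]

```text
time_s: 14.1
tool_pos: [0.4922, -0.2494, 0.0624]
orientation: [3.098, -0.007, 1.599]
wrist_force: [0.3, 0.3, 0.0]
grip_width: 0.047
```

drive_tool:
  slide:
    - [-6,-14,-10]
    - [-1,-3,-10]
    - [0,0,0]
    - [0,0,0]
    - [0,0,0]
  spin: [-1.5,0,0,0,0]
  jaw: [-0.1,-0.1,-0.1,-0.1,-0.1]

```text
time_s: 14.72
tool_pos: [0.484, -0.2683, 0.0403]
orientation: [3.099, -0.008, 1.569]
wrist_force: [0.0, 0.1, -0.1]
grip_width: 0.0472
```

drive_tool:
  slide:
    - [1,2,-12]
    - [0,0,-10]
    - [0,0,0]
    - [0,0,0]
    - [0,0,0]
  spin: [0,0,0,0,0]
  jaw: [-0.1,-0.1,-0.1,-0.1,1]

```text
time_s: 15.35
tool_pos: [0.4854, -0.2655, 0.0167]
orientation: [3.099, -0.008, 1.57]
wrist_force: [-0.5, 1.0, 5.0]
grip_width: 0.0299
```

drive_tool:
  slide:
    - [0,0,0]
    - [0,0,0]
    - [0,0,0]
    - [0,0,25]
    - [0,0,40]
  spin: [0,0,0,0,0]
  jaw: [1,1,1,1,1]

```text
time_s: 15.98
tool_pos: [0.4842, -0.2652, 0.0812]
orientation: [3.103, -0.01, 1.57]
wrist_force: [0.6, -0.5, -0.7]
grip_width: 0.0282
```

drive_tool:
  slide:
    - [2,35,25]
    - [2,42,0]
    - [3,42,0]
    - [3,42,0]
    - [3,42,0]
  spin: [-2.5,-2.5,-2.5,-2.5,-2.5]
  jaw: [1,1,1,1,1]

```text
time_s: 16.6
tool_pos: [0.4988, -0.0612, 0.1105]
orientation: [3.094, -0.007, 1.338]
wrist_force: [0.5, 0.1, -1.0]
grip_width: 0.0286
```

drive_tool:
  slide:
    - [3,42,0]
    - [2,35,0]
    - [0,12,0]
    - [0,0,0]
    - [0,0,0]
  spin: [-1,0,0,0,0]
  jaw: [1,1,1,1,1]

```text
time_s: 17.23
tool_pos: [0.5039, 0.0327, 0.1105]
orientation: [3.094, -0.007, 1.324]
wrist_force: [0.2, -0.2, 0.2]
grip_width: 0.0283
```

drive_tool:
  slide:
    - [-2,1,-30]
    - [0,0,-30]
    - [0,0,-16]
    - [0,0,0]
    - [0,0,0]
  spin: [0.8,0,0,0,0]
  jaw: [1,1,1,1,1]

```text
time_s: 17.85
tool_pos: [0.503, 0.0261, 0.034]
orientation: [3.09, -0.006, 1.327]
wrist_force: [0.3, 0.6, -0.9]
grip_width: 0.0281
```

drive_tool:
  slide:
    - [-0.5,7,0]
    - [0,0,0]
    - [0,0,0]
    - [0,0,0]
    - [0,0,0]
  spin: [0.5,0,0,0,0]
  jaw: [1,1,1,1,1]

```text
time_s: 18.48
tool_pos: [0.5034, 0.0339, 0.036]
orientation: [3.087, -0.007, 1.337]
wrist_force: [0.3, -0.6, -0.2]
grip_width: 0.0284
```

drive_tool:
  slide:
    - [-1,0,-5]
    - [0,0,-5]
    - [0,0,-3]
    - [0,0,0]
    - [0,0,0]
  spin: [0,0,0,0,0]
  jaw: [1,1,1,1,1]

```text
time_s: 19.1
tool_pos: [0.5024, 0.0339, 0.0229]
orientation: [3.087, -0.009, 1.337]
wrist_force: [-0.3, -0.2, 5.5]
grip_width: 0.0284
```

drive_tool:
  slide:
    - [0,0,0]
    - [0,0,0]
    - [0,0,30]
    - [0,0,50]
    - [8,-40,20]
  spin: [0,0,0,0,0]
  jaw: [-0.1,-0.1,-0.1,-0.1,-0.1]

```text
time_s: 19.73
tool_pos: [0.5091, -0.0032, 0.1227]
orientation: [3.093, -0.008, 1.343]
wrist_force: [1.8, -0.9, 1.3]
grip_width: 0.0472
```

drive_tool:
  slide:
    - [11,-55,0]
    - [11,-55,0]
    - [11,-55,0]
    - [11,-55,0]
    - [11,-55,0]
  spin: [2,2,2,2,2]
  jaw: [-0.1,-0.1,-0.1,-0.1,-0.1]

```text
time_s: 20.35
tool_pos: [0.5664, -0.2823, 0.1237]
orientation: [3.09, -0.01, 1.533]
wrist_force: [1.4, 0.4, 0.8]
grip_width: 0.0471
```

drive_tool:
  slide:
    - [11,-50,-20]
    - [0,0,-20]
    - [0,0,-20]
    - [0,0,0]
    - [0,0,0]
  spin: [0,0,0,0,0]
  jaw: [-0.1,-0.1,-0.1,-0.1,-0.1]

```text
time_s: 20.98
tool_pos: [0.5765, -0.3364, 0.0603]
orientation: [3.091, -0.01, 1.529]
wrist_force: [0.5, 0.8, -0.7]
grip_width: 0.047
```

```bash
python3 -c "
from blk import *
go()"
```

```text
[ 0.5765 -0.3364  0.0603] [177.1  -0.6  87.6]
top jig frame 94 (array([ 0.7, 50.5]), array([20.2, 29.6]), 89.7) 0.0262
top jig frame 96 (array([ 1. , 16.5]), array([29.6, 20.7]), 1.9) 0.0263
side jig frame 144 (array([ 1.4, 33.5]), array([54.8, 30. ]), 89.4) 0.0255
```

drive_tool:
  slide:
    - [2,-8,-22]
    - [0,0,0]
    - [0,0,0]
    - [0,0,0]
    - [0,0,0]
  spin: [0,0,0,0,0]
  jaw: [-0.1,-0.1,-0.1,-0.1,-0.1]

```text
time_s: 21.9
tool_pos: [0.5789, -0.3461, 0.0379]
orientation: [3.089, -0.009, 1.528]
wrist_force: [-0.5, 0.2, -0.2]
grip_width: 0.0471
```

drive_tool:
  slide:
    - [0,2,-10]
    - [0,0,-10]
    - [0,0,0]
    - [0,0,0]
    - [0,0,0]
  spin: [0,0,0,0,0]
  jaw: [-0.1,-0.1,-0.1,-0.1,1]

```text
time_s: 22.52
tool_pos: [0.5789, -0.3437, 0.0164]
orientation: [3.089, -0.009, 1.529]
wrist_force: [0.1, 1.1, 7.8]
grip_width: 0.03
```

drive_tool:
  slide:
    - [0,0,0]
    - [0,0,0]
    - [0,0,30]
    - [0,0,50]
    - [-6,35,10]
  spin: [0,0,0,0,0]
  jaw: [1,1,1,1,1]

```text
time_s: 23.15
tool_pos: [0.5722, -0.3111, 0.1081]
orientation: [3.09, -0.007, 1.524]
wrist_force: [1.0, 0.4, -1.5]
grip_width: 0.0285
```

drive_tool:
  slide:
    - [-12,48,0]
    - [-12,50,0]
    - [-12,50,0]
    - [-12,50,0]
    - [-12,50,0]
  spin: [-2,-2,-2,-2,-2]
  jaw: [1,1,1,1,1]

```text
time_s: 23.78
tool_pos: [0.5116, -0.0583, 0.1105]
orientation: [3.084, -0.006, 1.342]
wrist_force: [0.8, 1.2, -0.4]
grip_width: 0.0285
```

drive_tool:
  slide:
    - [-11,44,0]
    - [-5,17,0]
    - [0,0,-35]
    - [0,0,-35]
    - [0,0,0]
  spin: [0,0,0,0,0]
  jaw: [1,1,1,1,1]

```text
time_s: 24.4
tool_pos: [0.495, 0.0115, 0.04]
orientation: [3.082, -0.009, 1.352]
wrist_force: [0.2, -0.1, 0.4]
grip_width: 0.0288
```

drive_tool:
  slide:
    - [-1,-10,-4]
    - [0,0,0]
    - [0,0,0]
    - [0,0,0]
    - [0,0,0]
  spin: [-0.7,0,0,0,0]
  jaw: [1,1,1,1,1]

```text
time_s: 25.02
tool_pos: [0.4956, -0.0, 0.0391]
orientation: [3.077, -0.01, 1.337]
wrist_force: [0.8, 0.5, -0.2]
grip_width: 0.0283
```

drive_tool:
  slide:
    - [-2,1,-8]
    - [0,0,-5]
    - [0,0,-3]
    - [0,0,0]
    - [0,0,0]
  spin: [0,0,0,0,0]
  jaw: [1,1,1,1,1]

```text
time_s: 25.65
tool_pos: [0.4946, 0.0018, 0.0242]
orientation: [3.078, -0.01, 1.338]
wrist_force: [-0.1, -0.8, -0.1]
grip_width: 0.0285
```

drive_tool:
  slide:
    - [0,0,-2]
    - [0,0,0]
    - [0,0,0]
    - [0,0,30]
    - [0,0,50]
  spin: [0,0,0,0,0]
  jaw: [1,-0.1,-0.1,-0.1,-0.1]

```text
time_s: 26.28
tool_pos: [0.4937, 0.0011, 0.1022]
orientation: [3.085, -0.01, 1.335]
wrist_force: [1.4, 0.1, -0.1]
grip_width: 0.0468
```

drive_tool:
  slide:
    - [0,-45,20]
    - [-3,-55,0]
    - [-3,-55,0]
    - [-3,-55,0]
    - [-3,-55,0]
  spin: [2.5,2.5,2.5,2.5,2.5]
  jaw: [-0.1,-0.1,-0.1,-0.1,-0.1]

```text
time_s: 26.9
tool_pos: [0.4843, -0.2599, 0.1258]
orientation: [3.08, -0.01, 1.584]
wrist_force: [0.6, 0.1, -0.5]
grip_width: 0.0471
```

drive_tool:
  slide:
    - [-3,-50,0]
    - [-2,-35,-30]
    - [0,0,-30]
    - [0,0,0]
    - [0,0,0]
  spin: [1,0,0,0,0]
  jaw: [-0.1,-0.1,-0.1,-0.1,-0.1]

```text
time_s: 27.52
tool_pos: [0.4774, -0.354, 0.0657]
orientation: [3.078, -0.007, 1.596]
wrist_force: [-0.3, 0.2, 0.7]
grip_width: 0.047
```

```bash
python3 -c "
from blk import *
go()"
```

```text
[ 0.4774 -0.354   0.0657] [176.3  -0.4  91.4]
top jig frame 94 (array([ 0.7, 50.5]), array([29.3, 20.3]), 0.3) 0.0269
top jig frame 96 (array([ 1.2, 16.4]), array([20.3, 30. ]), 89.9) 0.0265
top jig frame 97 (array([  2.8, -13.9]), array([24. , 32.5]), 87.9) 0.026
```

drive_tool:
  slide:
    - [0,5,-25]
    - [0,0,0]
    - [0,0,0]
    - [0,0,0]
    - [0,0,0]
  spin: [-1,0,0,0,0]
  jaw: [-0.1,-0.1,-0.1,-0.1,-0.1]

```text
time_s: 28.45
tool_pos: [0.4796, -0.3492, 0.0437]
orientation: [3.073, -0.004, 1.581]
wrist_force: [-0.4, -0.0, 0.4]
grip_width: 0.047
```

```bash
python3 -c "
from blk import *
go()
p=read_camera('top'); save(p,'e.png',(200,290,270,390),5)"
```

```text
[ 0.4796 -0.3492  0.0437] [176.1  -0.2  90.6]
top jig frame 93 (array([ 0.7, 51.9]), array([29.8, 22.9]), 1.5) 0.0262
top jig frame 97 (array([ 1.2, 17.7]), array([23.1, 29.9]), 89.6) 0.0263
top jig frame 93 (array([  1.2, -16.2]), array([19.8, 29.7]), 89.7) 0.0262
```

View pics/e.png

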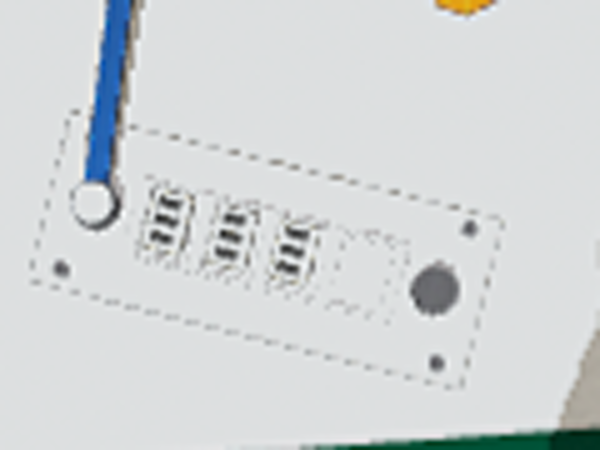

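Picture 6: three blocks are seated squarely in pockets 4, 3 and 2, and pocket 1 at (365,272) is empty. Now the last block.

drive_tool:
  slide:
    - [-1.5,1.5,-14]
    - [0,0,-12]
    - [0,0,0]
    - [0,0,0]
    - [0,0,0]
  spin: [0,0,0,0,0]
  jaw: [-0.1,-0.1,-0.1,-0.1,1]

```text
time_s: 29.42
tool_pos: [0.4773, -0.3472, 0.0144]
orientation: [3.075, -0.005, 1.58]
wrist_force: [-0.5, 1.4, 12.8]
grip_width: 0.0304
```

drive_tool:
  slide:
    - [0,0,0]
    - [0,0,0]
    - [0,0,30]
    - [0,0,50]
    - [0,35,10]
  spin: [0,0,0,0,0]
  jaw: [1,1,1,1,1]

```text
time_s: 30.05
tool_pos: [0.4769, -0.3144, 0.1068]
orientation: [3.075, -0.004, 1.576]
wrist_force: [0.3, 0.9, 0.2]
grip_width: 0.0288
```

drive_tool:
  slide:
    - [1,48,0]
    - [2,50,0]
    - [2,50,0]
    - [2,50,0]
    - [2,50,0]
  spin: [-3,-3,-3,-3,-1.5]
  jaw: [1,1,1,1,1]

```text
time_s: 30.68
tool_pos: [0.4873, -0.0614, 0.1094]
orientation: [3.068, -0.002, 1.33]
wrist_force: [1.3, 0.4, 0.6]
grip_width: 0.0282
```

drive_tool:
  slide:
    - [0,28,0]
    - [0,0,-30]
    - [0,0,-30]
    - [0,0,0]
    - [0,0,0]
  spin: [0,0,0,0,0]
  jaw: [1,1,1,1,1]

```text
time_s: 31.3
tool_pos: [0.4886, -0.025, 0.049]
orientation: [3.067, -0.004, 1.342]
wrist_force: [-0.1, 0.6, 0.0]
grip_width: 0.0286
```

drive_tool:
  slide:
    - [-2,-7,-12]
    - [0,0,0]
    - [0,0,0]
    - [0,0,0]
    - [0,0,0]
  spin: [0,0,0,0,0]
  jaw: [1,1,1,1,1]

```text
time_s: 31.92
tool_pos: [0.4887, -0.033, 0.0406]
orientation: [3.061, -0.003, 1.342]
wrist_force: [-0.3, -0.6, -0.9]
grip_width: 0.0285
```

drive_tool:
  slide:
    - [-2.5,0.5,-9]
    - [0,0,-5]
    - [0,0,-4]
    - [0,0,0]
    - [0,0,0]
  spin: [0,0,0,0,0]
  jaw: [1,1,1,1,1]

```text
time_s: 32.55
tool_pos: [0.4913, -0.0325, 0.0277]
orientation: [3.074, -0.001, 1.341]
wrist_force: [-0.1, -0.1, -0.5]
grip_width: 0.0286
```

```bash
python3 -c "
from h import *
s=monitor.state();print(s['q'].round(3),s['tool_pos'],s['orientation'],s['effort'].round(1),s['wrist_force'])"
```

```text
[-0.179  0.698  0.172  2.332 -1.045  0.106  0.76 ] [ 0.49131373 -0.03245381  0.02771113] [ 3.07377525e+00 -5.59929805e-04  1.34127782e+00] [ -0.  -62.1   4.4  -4.1  -0.   -0.2   0. ] [-0.10092811 -0.09718488 -0.53276513]
```

drive_tool:
  slide:
    - [0,0,50]
    - [10,0,50]
    - [50,0,50]
    - [50,0,40]
    - [40,0,0]
  spin: [0,0,0,0,0]
  jaw: [1,1,1,1,1]

```text
time_s: 33.17
tool_pos: [0.6334, -0.0321, 0.2176]
orientation: [3.081, -0.003, 1.337]
wrist_force: [-0.0, 0.3, -0.5]
grip_width: 0.0291
```

```bash
cat > st.py <<'E'
from h import *
s=monitor.state();print(s['q'].round(3),s['tool_pos'].round(4),np.degrees(s['orientation']).round(2),s['grip_width'].round(4))
E
python3 st.py
```

```text
Traceback (most recent call last):
  File "st.py", line 2, in <module>
    s=monitor.state();print(s['q'].round(3),s['tool_pos'].round(4),np.degrees(s['orientation']).round(2),s['grip_width'].round(4))
                                                                                                         ^^^^^^^^^^^^^^^^^^^^^
AttributeError: 'float' object has no attribute 'round'
```

```bash
sed -i "s/s\['grip_width'\].round(4)/round(s['grip_width'],4)/" st.py; python3 st.py
```

```text
[-0.58   0.63   0.851  1.915 -0.646  0.823  0.376] [ 0.6334 -0.0321  0.2176] [176.55  -0.19  76.62] 0.0291
```

drive_tool:
  slide:
    - [-35,0,-20]
    - [-50,0,-40]
    - [-50,0,-50]
    - [-12,0,-50]
    - [0,0,0]
  spin: [0,0,0,0,0]
  jaw: [1,1,1,1,1]

```text
time_s: 33.8
tool_pos: [0.4913, -0.0305, 0.0615]
orientation: [3.077, -0.002, 1.343]
wrist_force: [-0.6, -0.4, 1.1]
grip_width: 0.0286
```

```bash
python3 st.py
```

```text
[-0.32   0.656  0.376  2.326 -1.028  0.248  0.757] [ 0.4913 -0.0305  0.0615] [ 1.7627e+02 -9.0000e-02  7.6950e+01] 0.0286
```

drive_tool:
  slide:
    - [0,0,62]
    - [0,0,62]
    - [0,0,62]
    - [0,0,62]
    - [0,0,62]
  spin: [0,0,0,0,0]
  jaw: [1,1,1,1,1]

```text
time_s: 34.42
tool_pos: [0.4885, -0.0382, 0.376]
orientation: [3.084, 0.005, 1.325]
wrist_force: [0.9, 1.4, -0.2]
grip_width: 0.0286
```

```bash
python3 st.py; python3 -c "
from h import *
for i in range(6): read_camera('top')"; python3 st.py
```

```text
[-1.016  0.281  1.255  2.017 -0.311  0.998  0.139] [ 0.4885 -0.0382  0.376 ] [176.71   0.29  75.9 ] 0.0286
[-1.009  0.285  1.246  2.023 -0.318  0.991  0.145] [ 0.4885 -0.0364  0.372 ] [176.77   0.22  76.1 ] 0.0287
```

```bash
cat > w.py <<'E'
from h import *
for i in range(5): read_camera('top')
E
echo "exec(open('w.py').read()); exec(open('st.py').read())" > ws.py
```

drive_tool:
  slide:
    - [0,0,0]
    - [0,0,0]
    - [0,0,0]
    - [0,0,0]
    - [0,5,-62]
  spin: [0,0,0,0,0]
  jaw: [1,1,1,1,1]

```text
time_s: 35.35
tool_pos: [0.4898, -0.0328, 0.3101]
orientation: [3.083, 0.005, 1.325]
wrist_force: [0.9, 2.4, -1.3]
grip_width: 0.0284
```

```bash
python3 ws.py
```

```text
[-0.894  0.36   1.137  2.112 -0.42   0.862  0.234] [ 0.4874 -0.0338  0.3097] [176.98   0.47  75.76] 0.0287
```

drive_tool:
  slide:
    - [0,0,0]
    - [0,0,0]
    - [0,0,0]
    - [0,0,0]
    - [0,0,-62]
  spin: [0,0,0,0,0]
  jaw: [1,1,1,1,1]

```text
time_s: 36.22
tool_pos: [0.4926, -0.0335, 0.2537]
orientation: [3.076, 0.002, 1.326]
wrist_force: [0.9, 1.4, -1.2]
grip_width: 0.0286
```

```bash
python3 ws.py
```

```text
[-0.778  0.429  1.016  2.182 -0.539  0.736  0.341] [ 0.4899 -0.0351  0.2531] [176.62   0.32  75.72] 0.0287
```

drive_tool:
  slide:
    - [0,1,-62]
    - [0,1,-62]
    - [-2,0,-50]
    - [-2,0,-25]
    - [-1,0,-10]
  spin: [0.5,0.5,0,0,0]
  jaw: [1,1,1,1,1]

```text
time_s: 37.1
tool_pos: [0.497, -0.031, 0.048]
orientation: [3.061, -0.0, 1.346]
wrist_force: [-0.2, -0.1, 0.9]
grip_width: 0.0285
```

```bash
python3 ws.py
```

```text
[-0.249  0.665  0.268  2.326 -1.019  0.167  0.74 ] [ 0.4965 -0.031   0.0489] [1.7535e+02 1.0000e-02 7.7130e+01] 0.0282
```

drive_tool:
  slide:
    - [-5,-3,-10]
    - [-3,0,-10]
    - [-2,0,-5]
    - [0,0,0]
    - [0,0,0]
  spin: [0,0,0,0,0]
  jaw: [1,1,1,1,1]

```text
time_s: 37.98
tool_pos: [0.4942, -0.0328, 0.0318]
orientation: [3.065, 0.001, 1.349]
wrist_force: [-0.7, 0.2, 0.6]
grip_width: 0.0282
```

```bash
python3 st.py
```

```text
[-0.188  0.691  0.183  2.33  -1.044  0.109  0.766] [ 0.4942 -0.0328  0.0318] [1.7562e+02 7.0000e-02 7.7280e+01] 0.0282
```

drive_tool:
  slide:
    - [-8,0,-4]
    - [-8,0,-4]
    - [-8,0,-4]
    - [-8,0,-4]
    - [-8,0,-4]
  spin: [0,0,0,0,0]
  jaw: [1,1,1,1,1]

```text
time_s: 38.6
tool_pos: [0.4664, -0.0334, 0.0295]
orientation: [3.1, 0.007, 1.348]
wrist_force: [-0.4, -0.1, -0.8]
grip_width: 0.0286
```

```bash
python3 st.py
```

```text
[-0.18   0.689  0.173  2.368 -1.045  0.107  0.77 ] [ 0.4664 -0.0334  0.0295] [177.62   0.4   77.25] 0.0286
```

drive_tool:
  slide:
    - [-8,0,4]
    - [-8,0,2]
    - [-8,0,2]
    - [0,0,2]
    - [20,0,4]
  spin: [0,0,0,0,0]
  jaw: [1,1,1,1,1]

```text
time_s: 39.22
tool_pos: [0.4622, -0.0339, 0.0489]
orientation: [3.11, 0.008, 1.347]
wrist_force: [0.8, 0.4, -0.8]
grip_width: 0.0286
```

```bash
python3 ws.py
```

```text
[-0.259  0.662  0.289  2.368 -1.008  0.189  0.744] [ 0.4626 -0.0335  0.0485] [178.1    0.47  77.24] 0.0287
```

Pushing inward at the joint limit undid most of the accumulated tilt, from 4.7° down to 1.9°. Now to pocket 1.

drive_tool:
  slide:
    - [20,1,-6]
    - [3.5,0,-6]
    - [0,0,0]
    - [0,0,0]
    - [0,0,0]
  spin: [-0.5,0,0,0,0]
  jaw: [1,1,1,1,1]

```text
time_s: 40.1
tool_pos: [0.4819, -0.033, 0.0357]
orientation: [3.113, 0.008, 1.338]
wrist_force: [-0.6, -0.7, 0.1]
grip_width: 0.0284
```

```bash
python3 ws.py
```

```text
[-0.262  0.698  0.299  2.326 -0.999  0.208  0.721] [ 0.4825 -0.0328  0.0357] [178.32   0.48  76.67] 0.0283
```

drive_tool:
  slide:
    - [3.5,0.5,-7]
    - [0.5,0,-4]
    - [0,0,0]
    - [0,0,0]
    - [0,0,0]
  spin: [0,0,0,0,0]
  jaw: [1,1,1,1,1]

```text
time_s: 40.98
tool_pos: [0.4869, -0.0322, 0.0237]
orientation: [3.112, 0.008, 1.338]
wrist_force: [-0.8, -0.1, -1.1]
grip_width: 0.029
```

```bash
python3 st.py
```

```text
[-0.232  0.718  0.253  2.318 -1.004  0.177  0.72 ] [ 0.4869 -0.0322  0.0237] [178.33   0.48  76.67] 0.029
```

drive_tool:
  slide:
    - [0,0,-2]
    - [0,0,0]
    - [0,0,0]
    - [0,0,40]
    - [0,0,60]
  spin: [0,0,0,0,0]
  jaw: [1,-0.1,-0.1,-0.1,-0.1]

```text
time_s: 41.6
tool_pos: [0.4852, -0.0325, 0.1211]
orientation: [3.119, 0.009, 1.337]
wrist_force: [0.6, 0.8, 1.1]
grip_width: 0.047
```

drive_tool:
  slide:
    - [20,11,20]
    - [21,11,0]
    - [21,11,0]
    - [21,11,0]
    - [21,11,0]
  spin: [9.5,9.5,9.5,9.5,9.5]
  jaw: [-0.1,-0.1,-0.1,-0.1,-0.1]

```text
time_s: 42.22
tool_pos: [0.591, 0.0244, 0.1459]
orientation: [3.115, 0.011, 2.191]
wrist_force: [0.5, -0.3, 0.4]
grip_width: 0.047
```

drive_tool:
  slide:
    - [21,11,0]
    - [21,11,0]
    - [21,11,0]
    - [21,11,0]
    - [21,11,0]
  spin: [9.5,9.5,9.5,9.5,9.5]
  jaw: [-0.1,-0.1,-0.1,-0.1,-0.1]

```text
time_s: 42.85
tool_pos: [0.6975, 0.0815, 0.1447]
orientation: [3.116, 0.008, 3.048]
wrist_force: [0.1, -0.3, -0.6]
grip_width: 0.0469
```

```bash
python3 ws.py; python3 -c "
from blk import *
go()
p=read_camera('top'); save(p,'f.png',(140,290,240,420),4)"
```

```text
[-0.335  0.678  0.239  1.756 -0.26   0.725  1.516] [0.6962 0.0804 0.1446] [178.58   0.42 174.12] 0.0467
[0.6962 0.0804 0.1446] [178.6   0.4 174.1]
top jig frame 51 (array([ 0.9, 45.8]), array([10.9, 29.3]), 89.6) 0.0255
top jig frame 97 (array([ 1.1, 16.4]), array([29.9, 20.5]), 0.1) 0.0259
top jig frame 92 (array([  1.8, -14.3]), array([22.5, 30.3]), 89.8) 0.0265
top jig frame 90 (array([  2. , -51.3]), array([19.2, 30.9]), 89.8) 0.0266
side jig frame 317 (array([ 1.9, -1.1]), array([121.5,  30.4]), 89.7) 0.0254
```

View pics/f.png

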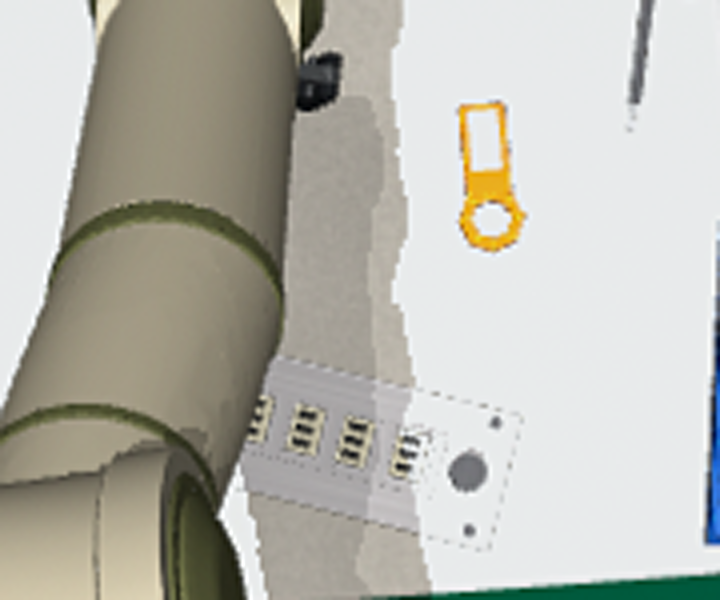

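Picture 7: all four blocks are in their pockets, with tops near 26 mm, and the gripper is over the screw. I'll straddle the screw head and swing the bar.

drive_tool:
  slide:
    - [1,1,-30]
    - [0,0,-30]
    - [0,0,-20]
    - [0,0,0]
    - [0,0,0]
  spin: [-1,0,0,0,0]
  jaw: [-0.1,-0.1,-0.1,-0.1,-0.1]

```text
time_s: 44.08
tool_pos: [0.6989, 0.0822, 0.065]
orientation: [3.115, 0.012, 3.023]
wrist_force: [-0.1, -0.5, -0.3]
grip_width: 0.047
```

```bash
python3 ws.py; python3 - <<'E'
from h import *
# arc way-points: pivot, radius .18, from open to closed (world)
P=np.array([.4984,.0168])+.09*np.array([.230,.973]); s=np.array([.698,.081]);print('pivot',P,np.linalg.norm(s-P),np.degrees(np.arctan2(*(s-P)[::-1])))
a=np.radians(np.linspace(-7,-103.3,11));W=P+.18*np.c_[np.cos(a),np.sin(a)];print((W*1000).round(1).tolist());print((np.diff(W,axis=0)*1000).round(0).tolist())
E
```

```text
[-0.313  0.776  0.202  1.791 -0.298  0.586  1.532] [0.6989 0.0823 0.0652] [178.49   0.7  173.21] 0.0471
pivot [0.5191  0.10437] 0.18041997367253987 -7.442497980235291
[[697.8, 82.4], [691.6, 52.9], [680.5, 24.7], [664.9, -1.2], [645.2, -24.1], [622.0, -43.3], [595.8, -58.5], [567.5, -69.0], [537.8, -74.7], [507.6, -75.3], [477.7, -70.8]]
[[-6.0, -30.0], [-11.0, -28.0], [-16.0, -26.0], [-20.0, -23.0], [-23.0, -19.0], [-26.0, -15.0], [-28.0, -11.0], [-30.0, -6.0], [-30.0, -1.0], [-30.0, 4.0]]
```

drive_tool:
  slide:
    - [-3,-15,-4]
    - [-3,-15,0]
    - [-5.5,-14,0]
    - [-5.5,-14,0]
    - [-8,-13,0]
  spin: [-4.8,-4.8,-4.8,-4.8,-4.8]
  jaw: [-0.1,-0.1,-0.1,-0.1,-0.1]

```text
time_s: 44.95
tool_pos: [0.6756, 0.0133, 0.0638]
orientation: [3.11, 0.016, 2.595]
wrist_force: [1.3, 0.3, -1.1]
grip_width: 0.0472
```

drive_tool:
  slide:
    - [-8,-13,0]
    - [-10,-11.5,0]
    - [-10,-11.5,0]
    - [-11.5,-9.5,0]
    - [-11.5,-9.5,0]
  spin: [-4.8,-4.8,-4.8,-4.8,-4.8]
  jaw: [-0.1,-0.1,-0.1,-0.1,-0.1]

```text
time_s: 45.58
tool_pos: [0.6263, -0.0418, 0.0666]
orientation: [3.103, 0.02, 2.163]
wrist_force: [0.8, 0.8, -0.9]
grip_width: 0.0472
```

drive_tool:
  slide:
    - [-15,-8,-3]
    - [-13,-8,-2]
    - [-13,-6,0]
    - [-14,-5,0]
    - [-14,-5,0]
  spin: [-4.8,-4.8,-4.8,-4.8,-4.8]
  jaw: [-0.1,-0.1,-0.1,-0.1,-0.1]

```text
time_s: 46.2
tool_pos: [0.5547, -0.0749, 0.0623]
orientation: [3.1, 0.02, 1.721]
wrist_force: [1.1, 0.3, -0.4]
grip_width: 0.047
```

drive_tool:
  slide:
    - [-15,-3,-1]
    - [-15,-2,0]
    - [-15,0,0]
    - [-15,0,0]
    - [-15,2,0]
  spin: [-4.8,-4.8,-4.8,-4.8,-4.8]
  jaw: [-0.1,-0.1,-0.1,-0.1,-0.1]

```text
time_s: 46.82
tool_pos: [0.4757, -0.079, 0.0616]
orientation: [3.099, 0.021, 1.277]
wrist_force: [1.3, 0.5, 0.0]
grip_width: 0.047
```

```bash
python3 ws.py; python3 - <<'E'
from h import *
p=read_camera('side'); save(p,'i.png',(200,310,250,380),6)
E
```

```text
[-0.254  0.662  0.415  2.329 -0.973  0.27   0.74 ] [ 0.4769 -0.0789  0.0616] [177.56   1.17  73.54] 0.0468
```

View pics/i.png

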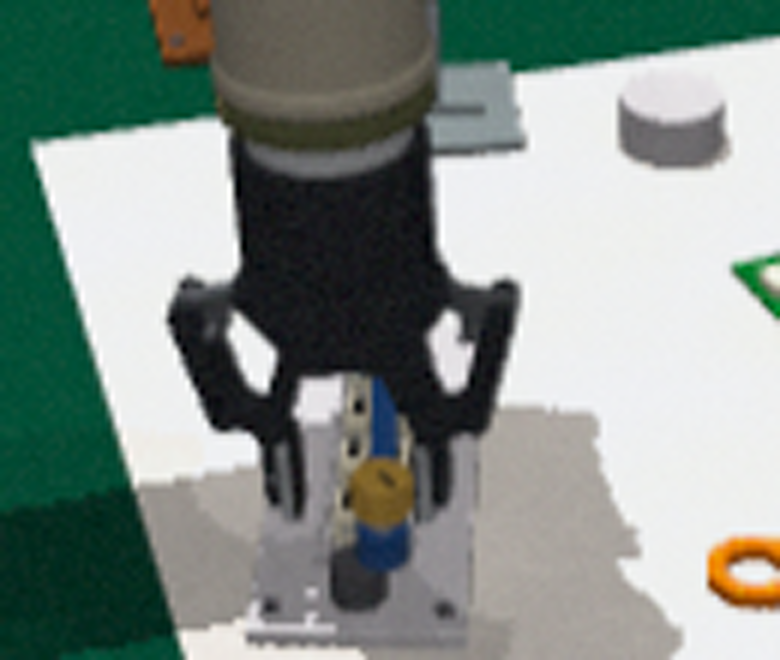

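Picture 8: the bar followed and is about 11 mm short of shut, with the screw head between the fingers at (382,492). I'll centre on it and push it home.

drive_tool:
  slide:
    - [0,8,-1]
    - [-6,0,0]
    - [-5,0,0]
    - [0,0,0]
    - [0,0,0]
  spin: [3,0,0,0,0]
  jaw: [-0.1,-0.1,-0.1,-0.1,-0.1]

```text
time_s: 47.75
tool_pos: [0.4663, -0.0704, 0.0605]
orientation: [3.098, 0.02, 1.341]
wrist_force: [0.1, -0.2, 0.2]
grip_width: 0.0471
```

```bash
python3 st.py; python3 -c "
from h import *
print(monitor.state()['wrist_force'])"
```

```text
[-0.234  0.648  0.358  2.356 -0.971  0.226  0.778] [ 0.4663 -0.0704  0.0605] [177.5    1.16  76.85] 0.0471
[ 0.10848688 -0.21317652  0.20293372]
```

drive_tool:
  slide:
    - [-3,0,0]
    - [0,0,0]
    - [12,0,0]
    - [0,0,0]
    - [0,0,0]
  spin: [0,0,0,0,0]
  jaw: [-0.1,-0.1,-0.1,0,0]

```text
time_s: 48.38
tool_pos: [0.4766, -0.0706, 0.0604]
orientation: [3.097, 0.021, 1.341]
wrist_force: [0.3, 0.0, -0.3]
grip_width: 0.0423
```

```bash
python3 ws.py; python3 - <<'E'
from m import *
p=read_camera('side');X=cloud(p);hsv=cv2.cvtColor(p['img'],cv2.COLOR_RGB2HSV)
P=X[near(X,(.478,-.072),.04,.055,.08)&(hsv[...,0]>12)&(hsv[...,0]<35)&(hsv[...,1]>110)];print(len(P),rect(P[P[:,2]>.062]))
E
```

```text
[-0.249  0.657  0.383  2.334 -0.956  0.248  0.763] [ 0.4767 -0.0706  0.0606] [177.44   1.17  76.83] 0.0428
91 (array([476.9, -75.1]), array([21.7, 21.6]), 43.4)
```

drive_tool:
  slide:
    - [0.5,-2,-1]
    - [0,0,0]
    - [0,0,0]
    - [0,0,0]
    - [0,0,0]
  spin: [0,0,0,0,0]
  jaw: [0,0,1,1,1]

```text
time_s: 49.3
tool_pos: [0.477, -0.0729, 0.0598]
orientation: [3.097, 0.02, 1.34]
wrist_force: [-0.0, -0.1, 1.3]
grip_width: 0.0212
```

```bash
cat > t.py <<'E'
from h import *
L=[]
for i in range(3): 
    s=monitor.state();L.append(s['wrist_torque']); read_camera('side')
print(s['time_s'],'q',s['q'].round(2),s['tool_pos'].round(4),np.degrees(s['orientation']).round(1),'T',np.mean(L,0).round(3),np.array(L)[:,2].round(3),'F',s['wrist_force'].round(1),round(s['grip_width'],4))
E
python3 t.py
```

```text
49.4 q [-0.24  0.66  0.38  2.33 -0.96  0.25  0.77] [ 0.4771 -0.0729  0.0598] [177.4   1.1  76.8] T [0.028 0.224 0.016] [0.03  0.001 0.016] F [-1.2  0.1  2.2] 0.0218
```

drive_tool:
  slide:
    - [0,0,0]
    - [0,0,0]
    - [0,0,0]
    - [0,0,0]
    - [0,0,0]
  spin: [-8,-8,-8,-8,-8]
  jaw: [1,1,1,1,1]

```text
time_s: 50.08
tool_pos: [0.4769, -0.0728, 0.0598]
orientation: [3.097, 0.019, 0.621]
wrist_force: [-0.8, -0.7, 1.8]
grip_width: 0.0217
```

```bash
python3 t.py
```

```text
50.175 q [-0.35  0.7   0.53  2.32 -1.02  0.34  0.12] [ 0.4769 -0.0728  0.0598] [177.4   1.1  35.8] T [0.089 0.243 0.024] [ 0.07  -0.009  0.012] F [-0.1 -0.5  5.4] 0.0215
```

drive_tool:
  slide:
    - [0,0,0]
    - [0,0,0]
    - [0,0,0]
    - [0,0,0]
    - [0,0,0]
  spin: [-8,-8,-8,-8,-8]
  jaw: [1,1,1,1,1]

```text
time_s: 50.85
tool_pos: [0.4768, -0.0726, 0.0598]
orientation: [3.098, 0.019, -0.072]
wrist_force: [-0.4, 0.1, 2.1]
grip_width: 0.0218
```

drive_tool:
  slide:
    - [0,0,0]
    - [0,0,0]
    - [0,0,0]
    - [0,0,0]
    - [0,0,0]
  spin: [-8,-8,-8,-8,-6]
  jaw: [1,1,1,1,1]

```text
time_s: 51.48
tool_pos: [0.4768, -0.0724, 0.0598]
orientation: [3.1, 0.02, -0.738]
wrist_force: [-0.8, -0.4, 2.4]
grip_width: 0.0218
```

```bash
python3 t.py
```

```text
51.575 q [-0.42  0.75  0.68  2.29 -1.04  0.5  -1.2 ] [ 0.4768 -0.0724  0.0598] [177.6   1.2 -42.2] T [ 0.169 -0.015  0.025] [0.029 0.043 0.002] F [-0.1  0.1  2.1] 0.0218
```

drive_tool:
  slide:
    - [0,0,0]
    - [0,0,0]
    - [0,0,0]
    - [0,0,0]
    - [0,0,0]
  spin: [-6,-6,-6,-6,-6]
  jaw: [1,1,1,1,1]

```text
time_s: 52.25
tool_pos: [0.477, -0.0723, 0.0598]
orientation: [3.101, 0.02, -1.249]
wrist_force: [-0.0, 0.2, 2.2]
grip_width: 0.0218
```

```bash
python3 t.py
```

```text
52.35 q [-0.4   0.75  0.67  2.28 -1.04  0.51 -1.69] [ 0.477  -0.0723  0.0598] [177.7   1.2 -71.5] T [ 0.07  -0.046  0.056] [0.076 0.013 0.081] F [-0.  -0.1  1.7] 0.0221
```

drive_tool:
  slide:
    - [0,0,0]
    - [0,0,0]
    - [0,0,0]
    - [0,0,0]
    - [0,0,0]
  spin: [-2,-2,-2,-2,-2]
  jaw: [1,1,1,1,1]

```text
time_s: 53.02
tool_pos: [0.477, -0.0723, 0.0598]
orientation: [3.101, 0.02, -1.425]
wrist_force: [-1.1, 0.1, 2.2]
grip_width: 0.022
```

```bash
python3 t.py
```

```text
53.125 q [-0.39  0.75  0.66  2.28 -1.04  0.51 -1.87] [ 0.477  -0.0723  0.0598] [177.7   1.2 -81.6] T [ 0.095 -0.044  0.027] [0.009 0.013 0.058] F [0.2 0.7 1.5] 0.0217
```

```bash
sed -i 's/range(3)/range(5)/' t.py
```

drive_tool:
  slide:
    - [0,0,0]
    - [0,0,0]
    - [0,0,0]
    - [0,0,0]
    - [0,0,0]
  spin: [-2,-2,-2,-2,-2]
  jaw: [1,1,1,1,1]

```text
time_s: 53.8
tool_pos: [0.4771, -0.0723, 0.0598]
orientation: [3.101, 0.02, -1.609]
wrist_force: [-0.6, -0.3, 2.4]
grip_width: 0.022
```

```bash
python3 t.py
```

```text
54.0 q [-0.37  0.74  0.64  2.28 -1.04  0.51 -2.05] [ 0.477  -0.0723  0.0598] [177.7   1.2 -92. ] T [ 0.063 -0.091  0.033] [0.03  0.051 0.063 0.008 0.016] F [0.3 0.3 2.8] 0.0216
```

drive_tool:
  slide:
    - [0,0,0]
    - [0,0,0]
    - [0,0,0]
    - [0,0,0]
    - [0,0,0]
  spin: [-2,-2,-2,-2,-2]
  jaw: [1,1,1,1,1]

```text
time_s: 54.68
tool_pos: [0.4771, -0.0723, 0.0598]
orientation: [3.101, 0.02, -1.792]
wrist_force: [0.2, 0.7, 3.7]
grip_width: 0.0217
```

```bash
python3 t.py
```

```text
54.875 q [-0.36  0.73  0.62  2.28 -1.04  0.5  -2.23] [ 0.4772 -0.0723  0.0598] [ 177.7    1.2 -102.5] T [ 0.062 -0.106  0.025] [ 0.005  0.051 -0.033  0.031  0.071] F [-0.4  0.1  2. ] 0.0219
```

drive_tool:
  slide:
    - [0,0,0]
    - [0,0,0]
    - [0,0,0]
    - [0,0,0]
    - [0,0,0]
  spin: [-2,-2,-2,-2,-2]
  jaw: [1,1,1,1,1]

```text
time_s: 55.55
tool_pos: [0.4772, -0.0723, 0.0598]
orientation: [3.102, 0.02, -1.975]
wrist_force: [-0.0, 1.0, 2.0]
grip_width: 0.0215
```

```bash
python3 t.py
```

```text
55.75 q [-0.34  0.72  0.6   2.29 -1.04  0.48 -2.41] [ 0.4772 -0.0723  0.0598] [ 177.7    1.1 -113. ] T [ 0.019 -0.091  0.195] [0.23  0.144 0.183 0.194 0.222] F [0.2 0.  2. ] 0.0217
```

Torque jumped from 0.03 to about 0.2 N m, so the screw has seated after roughly 3.3 rad of turning. I'll stop turning and let go.

drive_tool:
  slide:
    - [0,0,0]
    - [0,0,0]
    - [0,0,30]
    - [0,0,50]
    - [0,0,50]
  spin: [0,0,0,0,0]
  jaw: [-0.1,-0.1,-0.1,-0.1,-0.1]

```text
time_s: 56.42
tool_pos: [0.4746, -0.0728, 0.1904]
orientation: [3.094, 0.017, -1.975]
wrist_force: [0.0, 0.0, 0.0]
grip_width: 0.0473
```

drive_tool:
  slide:
    - [25,-30,0]
    - [25,-30,0]
    - [25,-30,0]
    - [20,-30,0]
    - [0,0,0]
  spin: [10,10,10,10,10]
  jaw: [-0.1,-0.1,-0.1,-0.1,-0.1]

```text
time_s: 57.05
tool_pos: [0.5742, -0.1913, 0.1936]
orientation: [3.098, 0.014, -1.065]
wrist_force: [-1.6, 0.3, -1.0]
grip_width: 0.0467
```

drive_tool:
  slide:
    - [0,0,0]
    - [0,0,0]
    - [0,0,0]
    - [0,0,0]
    - [0,0,0]
  spin: [10.5,10.5,10.5,10.5,10.5]
  jaw: [-0.1,-0.1,-0.1,-0.1,-0.1]

```text
time_s: 57.68
tool_pos: [0.5729, -0.1919, 0.1923]
orientation: [3.096, 0.016, -0.126]
wrist_force: [-1.3, -0.5, 0.1]
grip_width: 0.047
```

```bash
python3 t.py; cat > tag.py <<'E'
from m import *
for cam in ('top','side'):
    ps=[read_camera(cam) for _ in range(4)];p=dict(ps[0]);p['z_map']=np.median([q['z_map'] for q in ps],0).astype(np.float32)
    X=cloud(p);hsv=cv2.cvtColor(np.median([q['img'] for q in ps],0).astype(np.uint8),cv2.COLOR_RGB2HSV); print(cam,finder.boxes_of(ps[0],'tag')[:1] if 0 else '')
    o=(hsv[...,0]<25)&(hsv[...,0]>8)&(hsv[...,1]>110)&near(X,(.67,-.08),.16,-.01,.03)
    n,l,s,c=cv2.connectedComponentsWithStats(cv2.morphologyEx(o.astype(np.uint8),cv2.MORPH_CLOSE,np.ones((3,3))));k=1+s[1:,4].argmax()
    P=X[(l==k)&o]; d=P[:,:2]; print('tag',len(P),rect(P),P[:,2].mean().round(4))
    # model fit: outline distance to tag silhouette (filled) via yaw/centre search
    from scipy.optimize import minimize
    def cost(v):
        c,s=np.cos(v[2]),np.sin(v[2]); q=(d-v[:2])@np.array([[c,-s],[s,c]])
        a=np.maximum(abs(q)-[.03,.015],0); dp=np.hypot(*a.T)
        r=np.hypot(q[:,0]-.046,q[:,1]); de=np.maximum(abs(r-.016)-.004,0)
        return (np.minimum(dp,de)**2).sum()*1e6
    best=min((minimize(cost,[*d.mean(0),a],method='Nelder-Mead',options=dict(xatol=1e-5,fatol=1e-3,maxiter=2000)) for a in np.radians([0,45,90,135,180,225,270,315])),key=lambda r:r.fun)
    v=best.x;print('fit',v[:2].round(4),np.degrees(v[2]).round(1),best.fun.round(1),'eye',(v[:2]+.046*np.array([np.cos(v[2]),np.sin(v[2])])).round(4))
    P=X[near(X,(.545,.338),.09,.115,.2)]; A=P[(P[:,0]>.53)&(P[:,2]<.15)]; E=P[P[:,2]>.145]
    print('arm med',np.median(A,0).round(4),'fit y(x)',np.polyfit(A[:,0],A[:,1],1).round(3),'tip',len(E),np.median(E,0).round(4),E.min(0).round(4),E.max(0).round(4))
    P=X[near(X,(.585,.335),.07,.0045,.012)];P=P[np.hypot(*(P[:,:2]-[.585,.335]).T)<.066];print('base',rect(P))
    P=X[near(X,(.478,-.072),.05,.055,.08)];print('screw',len(P),P.mean(0).round(4))
    save(p,cam+'j.png',(160,290,180,400),3)
E
python3 tag.py
```

```text
57.875 q [-0.1   0.55  0.46  1.94 -0.29  0.72 -1.19] [ 0.573  -0.1921  0.1924] [177.4   0.9  -7.8] T [ 0.032 -0.    -0.015] [-0.008  0.026 -0.026 -0.037 -0.028] F [0.7 0.4 0.5] 0.0472
top 
tag 242 (array([670.6, -85.2]), array([95.8, 39.4]), 0.3) 0.0083
fit [ 0.6888 -0.0812] 184.7 2.2 eye [ 0.643 -0.085]
arm med [0.5599 0.3383 0.1334] fit y(x) [-0.124  0.408] tip 16 [0.5042 0.3436 0.1663] [0.5006 0.341  0.1485] [0.508  0.3484 0.1732]
base (array([584. , 333.3]), array([115.7, 130.5]), 71.6)
screw 50 [ 0.4808 -0.0671  0.0698]
side 
tag 216 (array([669.4, -91.6]), array([38.1, 93.7]), 84.9) 0.0072
fit [ 0.6873 -0.0856] 183.8 0.2 eye [ 0.6414 -0.0886]
arm med [0.5663 0.3336 0.1301] fit y(x) [-0.099  0.39 ] tip 21 [0.504  0.3407 0.1569] [0.5007 0.3378 0.1472] [0.5078 0.3436 0.1672]
base (array([581.8, 331.6]), array([100.5,  95.1]), 85.2)
screw 99 [ 0.4777 -0.077   0.067 ]
```

View pics/topj.png

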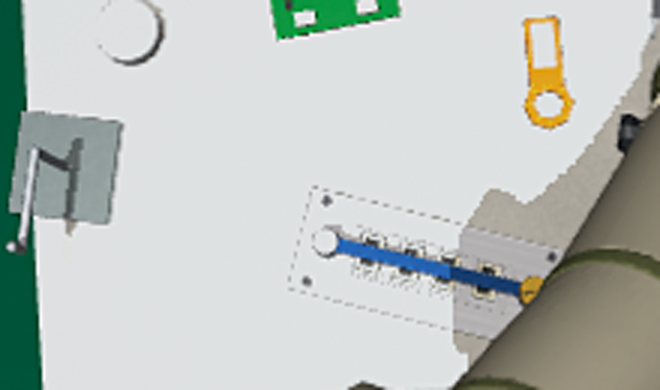

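Picture 9: the bar lies shut over the four blocks with the screw at (533,290), and the tag is undisturbed at (545,75). The hook's upturned tip shows at (15,246). Now for the tag.

drive_tool:
  slide:
    - [30,28,-30]
    - [30,28,-30]
    - [30,28,-30]
    - [25,25,-30]
    - [0,0,0]
  spin: [4,4,4,0,0]
  jaw: [-0.1,-0.1,-0.1,-0.1,-0.1]

```text
time_s: 58.95
tool_pos: [0.692, -0.0798, 0.0694]
orientation: [3.096, 0.012, 0.081]
wrist_force: [-0.5, -0.3, -0.1]
grip_width: 0.0467
```

```bash
python3 ws.py
```

```text
[-0.189  0.782  0.339  1.798 -0.328  0.619 -1.168] [ 0.6913 -0.0851  0.0736] [177.25   0.48   4.29] 0.0471
```

drive_tool:
  slide:
    - [-3,1.5,-30]
    - [0,0,-20]
    - [0,0,-9]
    - [0,0,0]
    - [0,0,0]
  spin: [0,0,0,0,0]
  jaw: [-0.1,-0.1,-0.1,-0.1,-0.1]

```text
time_s: 59.82
tool_pos: [0.6895, -0.0874, 0.0175]
orientation: [3.092, 0.002, 0.07]
wrist_force: [0.9, 1.0, 0.2]
grip_width: 0.0471
```

```bash
python3 ws.py
```

```text
[-0.162  0.851  0.298  1.822 -0.357  0.516 -1.149] [ 0.6894 -0.087   0.0174] [1.7717e+02 1.4000e-01 4.0500e+00] 0.047
```

drive_tool:
  slide:
    - [-1.5,3.5,-4]
    - [0,0,-3]
    - [0,0,0]
    - [0,0,0]
    - [0,0,0]
  spin: [0,0,0,0,0]
  jaw: [-0.1,-0.1,-0.1,1,1]

```text
time_s: 60.7
tool_pos: [0.6879, -0.0829, 0.0104]
orientation: [3.092, 0.002, 0.071]
wrist_force: [-1.2, 0.7, 3.6]
grip_width: 0.028
```

drive_tool:
  slide:
    - [0,0,0]
    - [0,0,0]
    - [0,0,0]
    - [0,0,40]
    - [0,0,50]
  spin: [0,0,0,0,0]
  jaw: [1,1,1,1,1]

```text
time_s: 61.32
tool_pos: [0.6853, -0.0826, 0.0978]
orientation: [3.093, 0.01, 0.071]
wrist_force: [0.9, 0.6, -0.2]
grip_width: 0.0276
```

drive_tool:
  slide:
    - [0,10,35]
    - [-10,25,35]
    - [-13,25,35]
    - [-13,25,15]
    - [-13,25,0]
  spin: [10,10,10,10,10]
  jaw: [1,1,1,1,1]

```text
time_s: 61.95
tool_pos: [0.6369, 0.0272, 0.2254]
orientation: [3.085, 0.006, 0.966]
wrist_force: [-0.0, -0.2, -0.5]
grip_width: 0.0278
```

drive_tool:
  slide:
    - [-13,25,0]
    - [-13,25,0]
    - [-13,25,0]
    - [-13,25,0]
    - [-13,25,0]
  spin: [10,10,10,10,10]
  jaw: [1,1,1,1,1]

```text
time_s: 62.58
tool_pos: [0.5691, 0.1556, 0.2261]
orientation: [3.084, 0.006, 1.868]
wrist_force: [0.1, -0.3, -0.3]
grip_width: 0.0276
```

drive_tool:
  slide:
    - [-13,25,0]
    - [-13,25,0]
    - [-13,25,0]
    - [-13,25,0]
    - [-13,25,0]
  spin: [10,10,10,10,10]
  jaw: [1,1,1,1,1]

```text
time_s: 63.2
tool_pos: [0.5015, 0.2832, 0.226]
orientation: [3.084, 0.007, 2.769]
wrist_force: [-0.6, 0.5, -0.9]
grip_width: 0.0277
```

```bash
python3 ws.py
```

```text
[-0.31   0.446 -0.397  1.976  0.223  0.71   0.356] [0.5024 0.2818 0.2258] [176.75   0.37 158.16] 0.0275
```

drive_tool:
  slide:
    - [-14,20,0]
    - [-14,22,0]
    - [-14,22,0]
    - [0,0,0]
    - [0,0,0]
  spin: [7.5,7.5,0,0,0]
  jaw: [1,1,1,1,1]

```text
time_s: 64.08
tool_pos: [0.4633, 0.3408, 0.2252]
orientation: [3.089, 0.009, 3.013]
wrist_force: [0.4, -1.2, 0.1]
grip_width: 0.0278
```

```bash
python3 ws.py; cat > eye.py <<'E'
from m import *
from scipy.optimize import least_squares
s=monitor.state();t=s['tool_pos'];h=s['orientation'][2]+np.pi
pred=t[:2]+.046*np.array([np.cos(h),np.sin(h)]);print('pred eye',pred.round(4),'heading',np.degrees(h).round(1))
for cam in ('side','top'):
    p=read_camera(cam);X=cloud(p);hsv=cv2.cvtColor(p['img'],cv2.COLOR_RGB2HSV)
    o=(hsv[...,0]<25)&(hsv[...,0]>8)&(hsv[...,1]>110)&near(X,pred,.09,.1,.3);P=X[o]
    if len(P)<20: print(cam,'few',len(P));continue
    E=P[np.hypot(*(P[:,:2]-pred).T)<.03]; r=least_squares(lambda v:np.hypot(E[:,0]-v[0],E[:,1]-v[1])-.016,pred,loss='soft_l1',f_scale=.003).x if len(E)>8 else None
    print(cam,len(P),rect(P),'z',np.percentile(P[:,2],[5,50,95]).round(4),'eye',len(E),r)
    T=X[near(X,(.504,.342),.012,.145,.18)&~o];print(' tip',len(T),np.median(T,0).round(4) if len(T) else 0)
    save(p,cam+s['time_s'].__format__('.0f')+'k.png',(130,240,240,370) if cam=='side' else (150,290,130,270),5 if cam=='side' else 4)
E
python3 eye.py; ls pics
```

```text
[-0.381  0.458 -0.471  1.972  0.268  0.725  0.441] [0.4629 0.3415 0.2253] [176.93   0.48 172.7 ] 0.0277
pred eye [0.5085 0.3356] heading 352.7
side 161 (array([474.5, 335.3]), array([100.5,  72.6]), 26.2) z [0.2147 0.2211 0.2784] eye 113 [0.5070414  0.33369734]
 tip 21 [0.5038 0.3408 0.1577]
top 155 (array([510.2, 332.9]), array([47.8, 34.9]), 44.6) z [0.2171 0.2229 0.2282] eye 155 [0.50996594 0.33680706]
 tip 5 [0.5067 0.3458 0.1679]
a.png
b.png
c.png
d.png
e.png
f.png
i.png
side0.png
side64k.png
sideg.png
sidej.png
top0.png
top64k.png
topg.png
topj.png
```

drive_tool:
  slide:
    - [-3.5,6,0]
    - [0,0,0]
    - [0,0,-15]
    - [0,0,-15]
    - [0,0,0]
  spin: [1,0,0,0,0]
  jaw: [1,1,1,1,1]

```text
time_s: 65.05
tool_pos: [0.4587, 0.3478, 0.1926]
orientation: [3.089, 0.007, 3.033]
wrist_force: [0.0, -0.1, -0.2]
grip_width: 0.0277
```

```bash
python3 ws.py; python3 eye.py; ls pics|grep k.png
```

```text
[-0.411  0.497 -0.454  1.999  0.304  0.66   0.414] [0.4595 0.3486 0.1947] [176.82   0.57 173.79] 0.0275
pred eye [0.5052 0.3436] heading 353.8
side 144 (array([479.3, 341.1]), array([94.8, 46.6]), 1.0) z [0.185  0.1904 0.2755] eye 101 [0.50430991 0.34143501]
 tip 23 [0.5041 0.3404 0.157 ]
top 147 (array([508.2, 340.9]), array([49.1, 33.9]), 46.5) z [0.1867 0.193  0.1986] eye 147 [0.50688454 0.34468471]
 tip 10 [0.5044 0.3454 0.1668]
side64k.png
side65k.png
top64k.png
top65k.png
```

View pics/side65k.png

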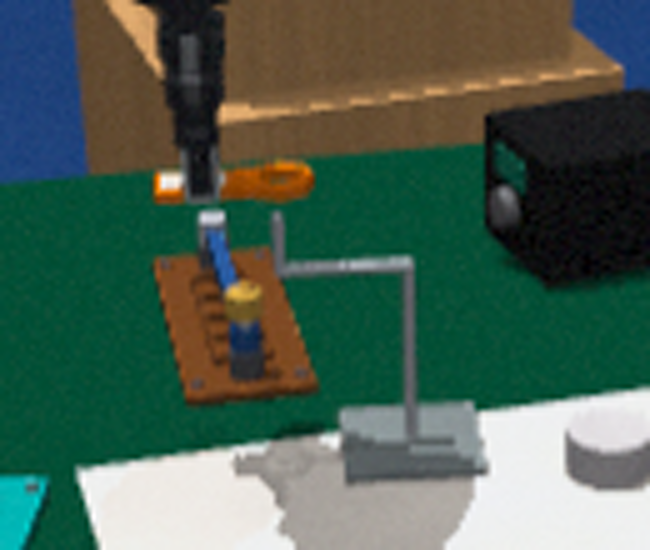

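Picture 10: the tag is held level, with its eye at (285,182) just above the hook tip at (278,215). Both cameras put them within about 3 mm sideways, so I'm lowering it.

drive_tool:
  slide:
    - [-1,0,-12]
    - [0,0,-12]
    - [0,0,0]
    - [0,0,0]
    - [0,0,0]
  spin: [0,0,0,0,0]
  jaw: [1,1,1,1,1]

```text
time_s: 66.03
tool_pos: [0.4584, 0.3485, 0.169]
orientation: [3.086, 0.01, 3.033]
wrist_force: [-0.7, 0.1, -0.4]
grip_width: 0.0276
```

```bash
python3 ws.py; python3 eye.py
```

```text
[-0.43   0.528 -0.431  2.024  0.332  0.604  0.388] [0.4585 0.3484 0.1692] [176.81   0.59 173.78] 0.0279
pred eye [0.5042 0.3435] heading 353.8
side 132 (array([472.8, 340.3]), array([ 42.8, 105.9]), 89.5) z [0.159  0.1648 0.1685] eye 97 [0.50295484 0.34127087]
 tip 8 [0.5037 0.343  0.1572]
top 132 (array([507.9, 340.6]), array([47.4, 32.2]), 44.6) z [0.1619 0.1669 0.1729] eye 132 [0.50605422 0.34495686]
 tip 18 [0.5043 0.3432 0.1653]
```

drive_tool:
  slide:
    - [0,0,-10]
    - [0,0,-8]
    - [0,0,0]
    - [0,0,0]
    - [0,0,0]
  spin: [0,0,0,0,0]
  jaw: [1,1,1,1,1]

```text
time_s: 67.0
tool_pos: [0.4583, 0.3483, 0.1494]
orientation: [3.086, 0.01, 3.033]
wrist_force: [-0.9, -0.4, -0.3]
grip_width: 0.0277
```

```bash
python3 ws.py; python3 eye.py; ls -t pics | head -2
```

```text
[-0.445  0.554 -0.412  2.04   0.354  0.563  0.369] [0.4584 0.3482 0.1495] [176.84   0.56 173.78] 0.0276
pred eye [0.5041 0.3432] heading 353.8
side 127 (array([472.8, 337.9]), array([107.2,  44.5]), 1.0) z [0.1401 0.145  0.1484] eye 93 [0.5022759  0.34135442]
 tip 18 [0.5042 0.3401 0.1593]
top 118 (array([508.1, 341.7]), array([45.1, 32.2]), 54.3) z [0.1422 0.1476 0.1532] eye 118 [0.50625609 0.34469291]
 tip 17 [0.5045 0.3434 0.1652]
top67k.png
side67k.png
```

View pics/side67k.png

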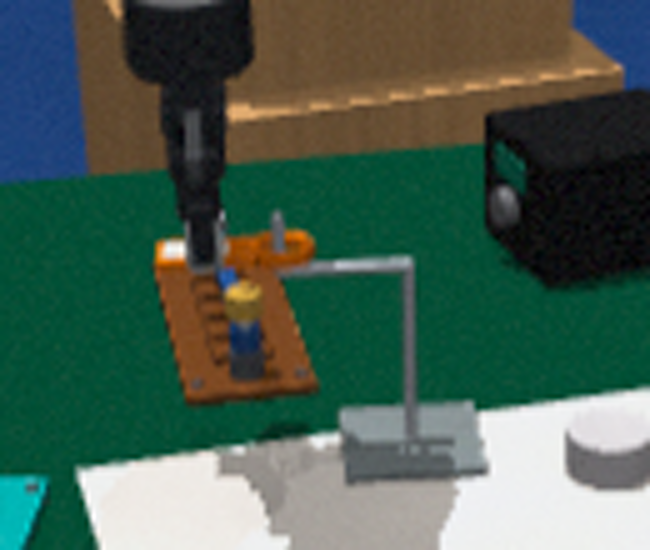

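Picture 11: the tip is through the eye at (280,235). Releasing.

drive_tool:
  slide:
    - [0,0,-4]
    - [0,0,0]
    - [0,0,0]
    - [0,0,0]
    - [0,0,0]
  spin: [0,0,0,0,0]
  jaw: [1,0,-0.3,-0.3,-0.3]

```text
time_s: 67.97
tool_pos: [0.4584, 0.3483, 0.1453]
orientation: [3.086, 0.01, 3.033]
wrist_force: [-0.0, 0.2, -0.4]
grip_width: 0.0553
```

drive_tool:
  slide:
    - [0,0,20]
    - [0,0,40]
    - [0,0,40]
    - [0,-30,10]
    - [0,-50,0]
  spin: [0,0,0,0,0]
  jaw: [-0.3,-0.3,-0.3,-0.3,-0.3]

```text
time_s: 68.6
tool_pos: [0.4574, 0.2704, 0.2587]
orientation: [3.084, 0.01, 3.039]
wrist_force: [-0.1, 0.3, -0.1]
grip_width: 0.0556
```

drive_tool:
  slide:
    - [0,-50,0]
    - [0,-50,0]
    - [0,-40,0]
    - [0,0,0]
    - [0,0,0]
  spin: [0,0,0,0,0]
  jaw: [-0.3,-0.3,-0.3,-0.3,-0.3]

```text
time_s: 69.22
tool_pos: [0.4571, 0.1229, 0.2597]
orientation: [3.085, 0.012, 3.034]
wrist_force: [-0.4, 0.1, 0.5]
grip_width: 0.0555
```

```bash
python3 ws.py; python3 - <<'E'
from m import *
for i in range(2):
    p=read_camera('side');X=cloud(p);hsv=cv2.cvtColor(p['img'],cv2.COLOR_RGB2HSV)
    o=(hsv[...,0]<25)&(hsv[...,0]>8)&(hsv[...,1]>110)&near(X,(.504,.342),.07,.01,.18);P=X[o]
    print(len(P),P.min(0).round(3),P.max(0).round(3),np.median(P,0).round(4))
    for j in range(6): read_camera('top')
save(p,'z.png',(130,320,220,400),3.5)
import blk; blk.go()
E
```

```text
[ 0.062  0.299 -0.523  2.132  0.161  0.716  0.907] [0.4569 0.1236 0.2594] [176.77   0.66 173.95] 0.0555
148 [0.514 0.312 0.047] [0.545 0.362 0.142] [0.5306 0.3342 0.1049]Traceback (most recent call last):
  File "<stdin>", line 6, in <module>
ValueError: 200 camera calls are used up
```

The camera budget is used up. The last depth reading shows the tag hanging upright on the arm, from 47 to 142 mm above the bench with its eye up. I'll wait a few seconds for any swing to die out, then hand in.

drive_tool:
  slide:
    - [0,0,0]
    - [0,0,0]
    - [0,0,0]
    - [0,0,0]
    - [0,0,0]
  spin: [0,0,0,0,0]
  jaw: [-0.3,-0.3,-0.3,-0.3,-0.3]

```text
time_s: 70.15
tool_pos: [0.4567, 0.1244, 0.2593]
orientation: [3.085, 0.011, 3.038]
wrist_force: [-0.7, 0.4, 0.1]
grip_width: 0.0555
```

drive_tool:
  slide:
    - [0,0,0]
    - [0,0,0]
    - [0,0,0]
    - [0,0,0]
    - [0,0,0]
  spin: [0,0,0,0,0]
  jaw: [-0.3,-0.3,-0.3,-0.3,-0.3]

```text
time_s: 70.78
tool_pos: [0.4568, 0.1243, 0.2593]
orientation: [3.085, 0.011, 3.037]
wrist_force: [-0.5, -0.4, -0.3]
grip_width: 0.0552
```

drive_tool:
  slide:
    - [0,0,0]
    - [0,0,0]
    - [0,0,0]
    - [0,0,0]
    - [0,0,0]
  spin: [0,0,0,0,0]
  jaw: [-0.3,-0.3,-0.3,-0.3,-0.3]

```text
time_s: 71.4
tool_pos: [0.4568, 0.1244, 0.2593]
orientation: [3.085, 0.011, 3.037]
wrist_force: [-0.4, -0.1, 0.5]
grip_width: 0.0553
```

drive_tool:
  slide:
    - [0,0,0]
    - [0,0,0]
    - [0,0,0]
    - [0,0,0]
    - [0,0,0]
  spin: [0,0,0,0,0]
  jaw: [-0.3,-0.3,-0.3,-0.3,-0.3]

```text
time_s: 72.03
tool_pos: [0.4568, 0.1243, 0.2593]
orientation: [3.085, 0.011, 3.037]
wrist_force: [0.7, 0.7, 0.4]
grip_width: 0.0554
```

drive_tool:
  slide:
    - [0,0,0]
    - [0,0,0]
    - [0,0,0]
    - [0,0,0]
    - [0,0,0]
  spin: [0,0,0,0,0]
  jaw: [-0.3,-0.3,-0.3,-0.3,-0.3]

```text
time_s: 72.65
tool_pos: [0.4568, 0.1243, 0.2593]
orientation: [3.085, 0.011, 3.037]
wrist_force: [-0.0, 0.4, 0.2]
grip_width: 0.0553
```

drive_tool:
  slide:
    - [0,0,0]
    - [0,0,0]
    - [0,0,0]
    - [0,0,0]
    - [0,0,0]
  spin: [0,0,0,0,0]
  jaw: [-0.3,-0.3,-0.3,-0.3,-0.3]

```text
time_s: 73.28
tool_pos: [0.4568, 0.1244, 0.2593]
orientation: [3.085, 0.011, 3.037]
wrist_force: [-0.2, -0.6, 0.2]
grip_width: 0.0555
```

```bash
python3 -c "
from h import *
s=monitor.state();print(s['time_s'],s['tool_pos'],s['wrist_force']);print(ticket.job_done())"
```

```text
73.275 [0.45679857 0.12436555 0.25929001] [-0.22157607 -0.61771164  0.23268584]
the job is handed in; nothing more can be done
None
```

I carried out every step and handed the job in at 73 s; it reports no verdict, and a few end checks could not be made.

- **Blocks:** all four lie flat in pockets 1 to 4. Their tops measured about 26 mm above the bench, as they should when seated, and they were within about 2 mm of pocket centre along jig x.
- **Bar and screw:** the bar is shut over the blocks, confirmed in the pictures and by the measured screw position. I turned the screw about 3.3 rad until the torque rose from 0.03 to about 0.2 N m, then stopped and let go. Its angle can't be read directly, so "seated" rests on that torque jump, which stayed below the 0.35 N m damage limit.
- **Tag:** it hangs eye up on the hook's arm and is let go. The last depth reading put it between 47 and 142 mm above the bench, so the eye is at about 0.12 m. I waited another 4 s for any swing to die out.
- **Checks not made:** my 200 camera calls ran out just after that tag reading. There was no final picture of the hanging tag, no second reading to prove it was still, and no last look at the blocks or the bystanders. I saw no sign of any bystander being touched.
- **Disagreements:** the two cameras differed by about 3 mm in y, so I used averages. The tool slowly tilted to nearly 5° along the way, which blocked pocket 1 at first. Pushing inward at the arm's joint limit took it back to under 2°, and it was about 3° at hand-in.

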